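# Secure the filter case, draw out the filter plate and show it to the test lamp

### The arm

A 6-joint arm with a two-finger parallel gripper is mounted at the origin on the work surface. World frame = base frame: x ahead of the robot, y to its left, z up, the work surface at z = 0. Lengths are in m, angles in rad, forces in N, time in s.
With the tool pointing down it reaches from about 0.325 to 1 m from the base axis. Payload 5.1 kg.
Tool frame: the origin (TCP) lies at the very end of the fingers, on their centre line; the grasp point (between the pads) lies 19 mm behind it; y points along the fingers, x is the direction in which the jaws open and shut, and the axes are right-handed (so a half turn about y gives the same grasp; the last joint's range is limited). The gripper opens to 85 mm and grips with 20 to 120 N. Pads are 22 mm wide; open, the fingers measure 114 mm over their backs; the gripper's body (76 mm by 85 mm) begins 54 mm behind the grasp point. The pads swing forward as they close: fully open they stand 13 mm farther back than shut.
Start: joints at [-1.398, 0.124, 1.65, -0, 1.367, -0.083], TCP at [0.164, -0.629, 0.231] pointing down, gripper open.
Joint ranges: [-2.61, 2.61], [-1.02, 2.33], [0.03, 2.71], [-1.35, 4.49], [0.32, 2.68], [-2.91, 2.91]. Speed limits (rad/s): [2.57, 2.57, 3.14, 3.14, 3.14, 3.14].

### API

Orientations are given as a 3x3 rotation matrix whose columns are the frame's x, y, z axes.
In Python, from cell import ctrl, optics gives the robot as it stands.
- The arm moves only by the tool drive_tool, never from a script. Its arguments are lists of equal length, an entry for each row: "offset": the shift along the tool's x, y, z in cm, a list of three; "twist": the turn about the tool's y in degrees; "grip": the gripper command: -1 is shut, 1 is fully open, values between are in proportion. In form: {"offset": [[x, y, z], ...], "twist": [twist, ...], "grip": [grip, ...]}. A call has 1 to 10 rows; each row shifts and turns the pose as measured when the row begins, along the tool's axes as they then stand; what a row does not reach is not made up. A row lasts 1/10 s, in which the tool goes at most 50 mm and 8.59 degrees, less where a joint would pass 70% of its speed; a pose out of reach is approached as far as the arm can. A call is refused whole if a number of a shift passes 5 or a number of a turn 8.59, either way. A call with a gripper value outside its range is refused whole. The fingers move at their own pace and stop on an object; "squeeze" is the grip in N (left out, the last holds). Time passes only in rows, so rows that do not move let the fingers close. It gives the time, the measured TCP pose, the force and the opening at its end, in the units of the state.
- ctrl.state(): the state, without advancing time (a new reading comes with each control period).
- optics.camera(name): name is "scene" or "top" or "wrist"; returns the picture (420x560x3 uint8, blue, green, red); there is no depth.
- optics.camera_info(name): a dict with "mtx" (3x3 intrinsics, pixels), "eye" and "attitude" of the camera in the world; the wrist camera has in their place "T_tool_cam" (4x4, takes a point from camera to tool coordinates, whose origin is the TCP and whose axes are the tool frame's). Camera axes: x right, y down, z forward; pixel columns grow to the right and rows downward; lengths in m; the calibration is good to about 2 mm. A picture is of the moment at which its call begins: read the wrist's pose just before it. camera_info takes no time and is no camera call.
- ctrl.job_done(): hands the job in, once; it reports no verdict.
The state is a dict: "time": time; "q": joint angles; "qvel": joint speeds; "joint_efforts": joint torques, N m; "tcp_pos": TCP position; "tcp_rot": TCP orientation; "contact_force": force on the tool from outside, world axes, zero at the start; "torque": the same for the moment, N m; "grip_width": finger opening in m.
Only numpy, scipy, OpenCV 4.12 (cv2) and the standard library are available. Lean on these libraries where they do the work, as an engineer would, in place of code of your own. Each camera call takes 0.05 s, during which the arm holds its last target.

### The job

First swing the steel hook beside the black tin fully home into its catch, so the tin is held down. Then lift the tin's cover flap right back, draw the framed filter plate straight up out of its slot, and hold it upright in the test lamp's beam: window centred on the lamp's lens, face square to it, about 8 cm in front of it, touching neither lamp nor tin. Finish still holding the plate there, steady, with the hook still home, and do not disturb the other things lying about.

Things in the scene. Friction and masses are not known exactly. Their poses are not given: they have to be found in the camera images.
- tin: Black tin, fixed, 120 (x) x 160 (y) mm, rim 96 mm above the shelf, left or right of the robot. Origin: centre of its underside, at shelf level; flap handle at -x, flap hinge along the +x rim, z up. A 6 mm foot plate reaches out 80 mm on the -y side under the hook; the catch is on that wall. Inside: floor 10 mm up; two ribs 25 mm high along x, 11 mm apart about y = 0, form the plate's slot.
- hook (a joint): Angle of the steel hook about its upright pivot (at x = +10, y = -115 mm of the tin), rad: 0 = home in the catch (a stop), arm parallel to the tin's side; grows to 1.3 as it swings away from the tin (anticlockwise from above). It stays where it is left; about 1 N at the peg moves it.
- hook_peg (a point): Grip point of the hook's upright round peg, 12 mm thick, standing 48 to 100 mm above the shelf (this point 80 mm up), 60 mm from the pivot: at angle q it is at x = 10 - 60 cos q, y = -115 - 60 sin q mm of the tin. Home, it is 35 mm from the tin's side. The arm below it (top 48 mm up) runs on 30 mm past the peg; catch top 53 mm up.
- flap (a joint): Angle of the tin's cover flap, rad: 0 = shut, 1.57 = upright, 1.9 = right back (a stop). Stiff hinge: it stays where it is left and takes about 3 N at the handle bar. The hinge axis lies along the tin's y at x = +60 mm, 100 mm above the shelf. The flap is 122 x 164 mm, 6 mm thick.
- flap_bar (a point): Middle of the flap's handle: a round steel bar 10 mm thick, 72 mm long along the tin's y, 164 mm from the hinge axis in the flap's own plane, held by two side arms, with a 37 mm open gap between bar and flap edge. Shut, it is 100 mm above the shelf, 104 mm in front (-x) of the tin's centre, and nothing lies under it.
- plate_center (a point): Centre of the filter plate and its window, hidden under the flap. Brass frame 64 wide (x), 8 thick (y), 78 mm tall (z), solid in the top and bottom 18 mm, round a smoky glass window; 100 to 200 g. It stands upright in the tin's slot, face towards the tin's y, top edge 88 mm above the shelf, centre 2 to 14 mm in front (-x) of the tin's centre.
- plate: The same filter plate; origin at the centre of its lower edge, 39 mm below its centre; same axes.
- lamp: Small grey test lamp, fixed: a barrel 62 mm across and about 95 mm long, lying level on a post and foot 100 x 80 mm, its axis 125 mm and its top 157 mm above the shelf. Origin: on the shelf under the barrel's middle. The lens and the beam face along its own -x (roughly towards the robot).
- lamp_face (a point): Centre of the lamp's round lens (50 mm), 125 mm above the shelf, 47 mm along -x from the lamp's origin; axes as the lamp's: the beam runs level along -x. The plate's place is about 80 mm out along it.
- block: Bystander: pale beech polishing block 55 x 100 x 35 mm, origin at the middle of its underside.
- prism: Bystander: smoky three-sided glass prism 80 mm long, lying, about 36 mm high.
- jar: Bystander: small amber glass jar 52 mm across, 50 mm high, origin at the middle of its underside.
There are look-alikes about, which are no part of the job. Of the things like the lamp, leave any that is pink; of the rest the larger one is meant.

How it is judged:
On the way, in this order (a step that is already met when the one before it is completed fails the run):
1. the hook is home in its catch (value of joint hook below 0.08 rad), for 0.2 s.
2. the flap is lifted up (value of joint flap above 1.2 rad), for 0.2 s.
3. the gripped plate is drawn up out of the tin (height (world z) of plate_center above 0.132 m and contact force between plate and the fingers above 0.5 N), for 0.2 s.
At the end, for the whole second after the job is handed in: The robot still grips the plate, steady and clear of lamp and tin, its centre 35 to 130 mm in front of the lens and within 20 mm sideways and in height of the lens axis, upright within 0.25 rad, its face square to the beam within 0.3 rad; the hook is still home (below 0.08 rad) (contact force between plate and the fingers above 0.5 N and contact force between plate and lamp below 0.2 N and contact force between plate and tin below 0.2 N and x of plate_center in the frame of lamp_face between -0.13 and -0.035 m and y of plate_center in the frame of lamp_face between -0.02 and 0.02 m and z of plate_center in the frame of lamp_face between -0.02 and 0.02 m and angle between plate's own z axis and vertical below 0.25 rad and angle between the y axis of plate and the x axis of lamp, either way round below 0.3 rad and linear speed of plate below 0.03 m/s and value of joint hook below 0.08 rad); the arm keeps its last pose, push and grip.
It fails at once if a bystander (block, prism or jar) is moved more than 40 mm (distance of any of block, prism, jar from where it was at the start of the episode above 0.04 m).
It also fails if it takes over 64 s, if anything falls off the work surface, if the arm or the gripper's body presses on something with over 40 N, if the wrist force passes 120 N, or if a joint passes its speed limit or range.

## Working session

There is one attempt and no reset: what is moved stays moved. The work goes in short steps, Python scripts to look and compute and a tool call to move; the robot and the scene stay as the last step left them, time stands still between calls to the robot, and variables do not carry over. Pictures are saved under pics/ and viewed, and the job is handed in when it is done.

Besides the shell and the picture viewer there is one more tool, called after "Request:" as name(argument=value, ...) on one line, values as JSON. drive_tool: Moves the arm, as the interface text tells. Its arguments: {"type":"object","properties":{"offset":{"type":"array","items":{"type":"array","items":{"type":"number"}}},"twist":{"type":"array","items":{"type":"number"}},"grip":{"type":"array","items":{"type":"number"}},"squeeze":{"type":"number"}},"required":["offset","twist","grip"]}

```bash
ls; mkdir -p pics; python3 - <<'E'
from cell import ctrl, optics
import cv2,numpy as np
s=ctrl.state()
for k in s: print(k,np.round(s[k],3).tolist())
for n in("scene","top","wrist"):
    cv2.imwrite(f"pics/{n}0.png",optics.camera(n)); 
    for k,v in optics.camera_info(n).items(): print(n,k,np.round(v,4).tolist())
E
```

```text
pics
time 0.0
q [-1.398, 0.125, 1.652, -0.0, 1.368, -0.083]
qvel [-0.002, -0.001, -0.0, -0.0, 0.0, -0.0]
joint_efforts [0.0, -42.361, -36.545, -0.0, 0.007, -0.0]
tcp_pos [0.164, -0.628, 0.23]
tcp_rot [[0.253, -0.0, 0.967], [-0.967, 0.002, 0.253], [-0.002, -1.0, 0.0]]
contact_force [-0.275, 0.479, -0.43]
torque [0.041, -0.009, 0.018]
grip_width 0.085
scene mtx [[467.2454, 0.0, 282.7854], [0.0, 467.2454, 212.9902], [0.0, 0.0, 1.0]]
scene eye [1.0525, -0.3475, 1.02]
scene attitude [[0.607, 0.6658, -0.4338], [0.7945, -0.5187, 0.3157], [-0.0148, -0.5363, -0.8439]]
top mtx [[476.724, 0.0, 276.3486], [0.0, 476.724, 201.821], [0.0, 0.0, 1.0]]
top eye [0.4688, -0.004, 1.063]
top attitude [[0.0004, -0.9939, 0.1107], [-0.9996, 0.0027, 0.0275], [-0.0276, -0.1106, -0.9935]]
wrist mtx [[303.7343, 0.0, 277.3989], [0.0, 303.7343, 206.9069], [0.0, 0.0, 1.0]]
wrist T_tool_cam [[1.0, -0.0006, -0.0009, 0.0004], [0.0007, -0.2751, 0.9614, -0.143], [-0.0008, -0.9614, -0.2751, 0.0701], [0.0, 0.0, 0.0, 1.0]]
```

View pics/scene0.png

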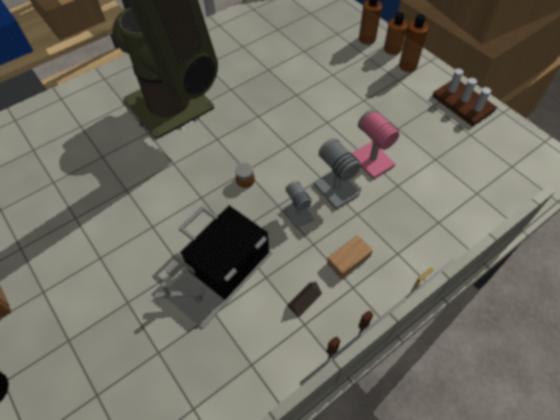

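View pics/top0.png

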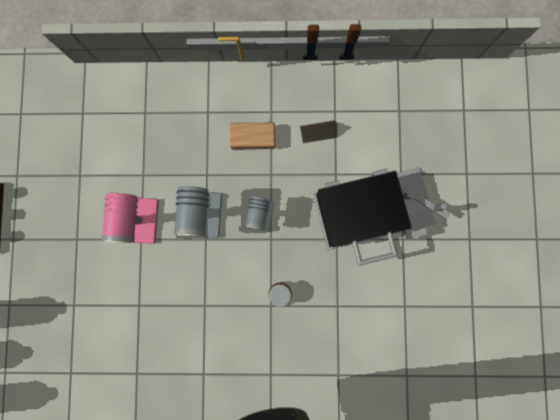

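View pics/wrist0.png

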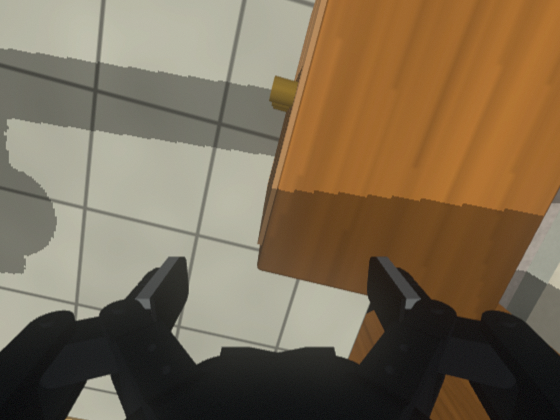

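```bash
cat > h.py <<'E'
import cv2,numpy as np
from cell import ctrl,optics
def ray(n,u,v,T=None):
    i=optics.camera_info(n); d=np.linalg.inv(np.array(i["mtx"]))@[u,v,1.]
    if n=="wrist":
        s=T or ctrl.state(); R=np.array(s["tcp_rot"]);p=np.array(s["tcp_pos"]);M=np.array(i["T_tool_cam"])
        return p+R@M[:3,3], R@M[:3,:3]@d
    return np.array(i["eye"]),np.array(i["attitude"])@d
def onz(n,u,v,z,T=None):
    e,d=ray(n,u,v,T); return e+d*(z-e[2])/d[2]
def tri(a,b):
    (e1,d1),(e2,d2)=a,b
    A=np.stack([d1,-d2],1);t=np.linalg.lstsq(A,e2-e1,rcond=None)[0]
    p=e1+t[0]*d1;q=e2+t[1]*d2; return (p+q)/2,np.linalg.norm(p-q)
def crop(src,x0,y0,x1,y1,k,out):
    im=cv2.imread(src) if isinstance(src,str) else src
    cv2.imwrite(out,cv2.resize(im[y0:y1,x0:x1],None,fx=k,fy=k,interpolation=cv2.INTER_CUBIC))
def st():
    s=ctrl.state()
    print("t",round(s["time"],2),"tcp",np.round(s["tcp_pos"],4),"F",np.round(s["contact_force"],1),"w",round(s["grip_width"],4)); print(np.round(s["tcp_rot"],3).tolist(),"q",np.round(s["q"],2).tolist()); return s
E
python3 -c "
from h import *
crop('pics/top0.png',300,150,460,270,5,'pics/ctin.png')
crop('pics/top0.png',90,165,290,315,4,'pics/clamp.png')
crop('pics/scene0.png',140,160,300,320,3.7,'pics/cs.png')
"
```

```text
(no output)
```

View pics/ctin.png

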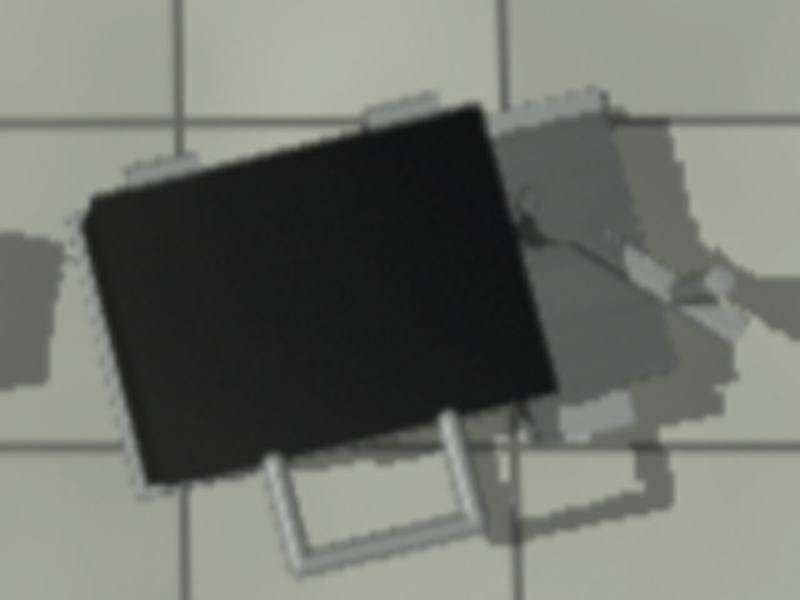

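View pics/clamp.png

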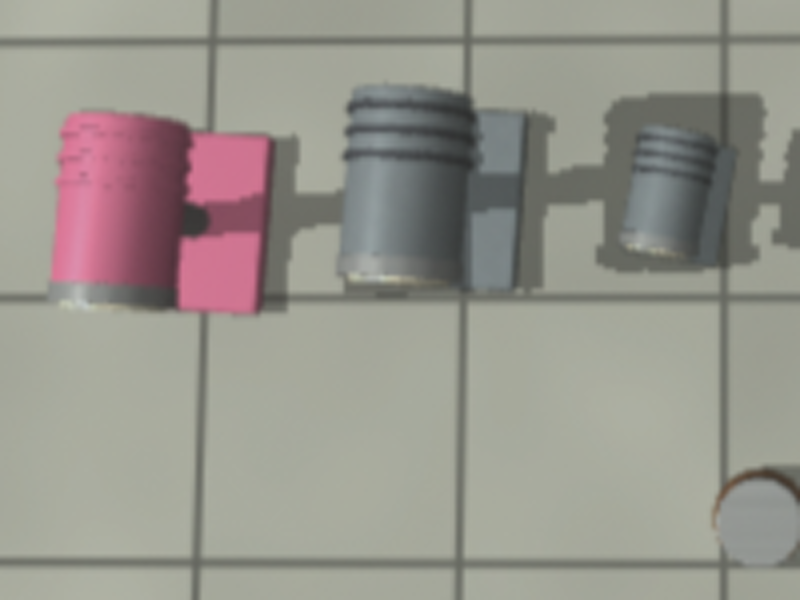

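View pics/cs.png

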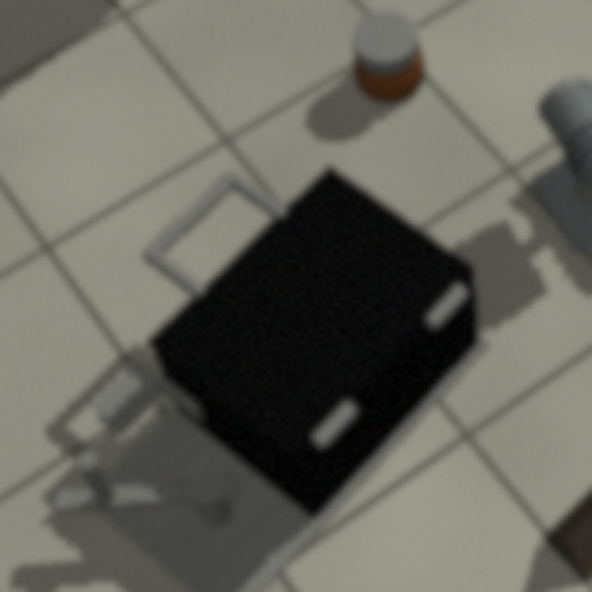

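```bash
python3 - <<'E'
from h import *
C=[(95,198),(483,103),(555,390),(148,487)]
P=np.array([onz("top",300+a/5,150+b/5,.103) for a,b in C])
loc=np.array([[60,82],[60,-82],[-62,-82],[-62,82]])/1000.
print(P.round(4).tolist(), np.linalg.norm(np.diff(P[[0,1,2,3,0]],axis=0),axis=1))
# rigid fit
lc=loc-loc.mean(0);pc=P[:,:2]-P[:,:2].mean(0)
a=np.arctan2((lc[:,0]*pc[:,1]-lc[:,1]*pc[:,0]).sum(),(lc*pc).sum())
R=np.array([[np.cos(a),-np.sin(a)],[np.sin(a),np.cos(a)]]);t=P[:,:2].mean(0)-R@loc.mean(0)
print("tin yaw",a,"pos",t,"res",(P[:,:2]-(loc@R.T+t)).round(4).tolist())
tin=lambda p:R.T@(np.array(p)[:2]-t)
for n,(u,v),z in[("bar",(297,570),.105),("bar",(480,525),.105),("peg",(718,278),.1)]:
    p=onz("top",300+u/5,150+v/5,z);print(n,p,tin(p))
pg=tin(onz("top",300+718/5,150+278/5,.1)); print("hook q",np.arctan2(-115-1000*pg[1],10-1000*pg[0]))
# scene peg
print("peg scene",tin(onz("scene",140+90/3.7,160+460/3.7,.1)))
u=lambda c:(90+c[0]/4,165+c[1]/4)
def bis(l,r,z):
    e,d1=ray("top",*u(l));e,d2=ray("top",*u(r));d=d1/np.linalg.norm(d1)+d2/np.linalg.norm(d2);return e+d*(z-e[2])/d[2]
A=bis((350,95),(472,95),.125);B=bis((341,262),(466,262),.125)
print("lamp axis",A,B,"yaw",np.arctan2(*(A-B)[[1,0]]))
f1,f2=onz("top",*u((528,112)),.006),onz("top",*u((518,290)),.006);print("foot edge",f1,f2,np.arctan2(*(f1-f2)[[1,0]]),np.linalg.norm(f1-f2))
E
grep -n . /dev/null; python3 -c "
from h import *
crop('pics/scene0.png',270,120,410,225,5.7,'pics/cl2.png')"
```

```text
[[0.6004, -0.064, 0.103], [0.6387, -0.2213, 0.103], [0.5223, -0.2467, 0.103], [0.4837, -0.084, 0.103]] [0.16198219 0.11916353 0.16726856 0.11839709]
tin yaw 0.22073563642599991 pos [ 0.56225849 -0.15378973] res [[-0.0025, -0.0033], [-0.0, -0.0007], [0.0026, 0.0006], [-0.0001, 0.0034]]
bar [ 0.45087462 -0.14241207  0.105     ] [-0.10619022  0.03548882]
bar [ 0.46865069 -0.21505442  0.105     ] [-0.10475031 -0.03928301]
peg [ 0.56746506 -0.31399746  0.1       ] [-0.02999683 -0.15746052]
hook q 0.8152676023908854
peg scene [-0.02966037 -0.15597886]
lamp axis [0.59995071 0.18875082 0.125     ] [0.51664685 0.1908122  0.125     ] yaw -0.024740359856908773
foot edge [0.60674124 0.14722623 0.006     ] [0.50711885 0.15149994 0.006     ] -0.04287277614686682 0.09971401148562145
```

View pics/cl2.png

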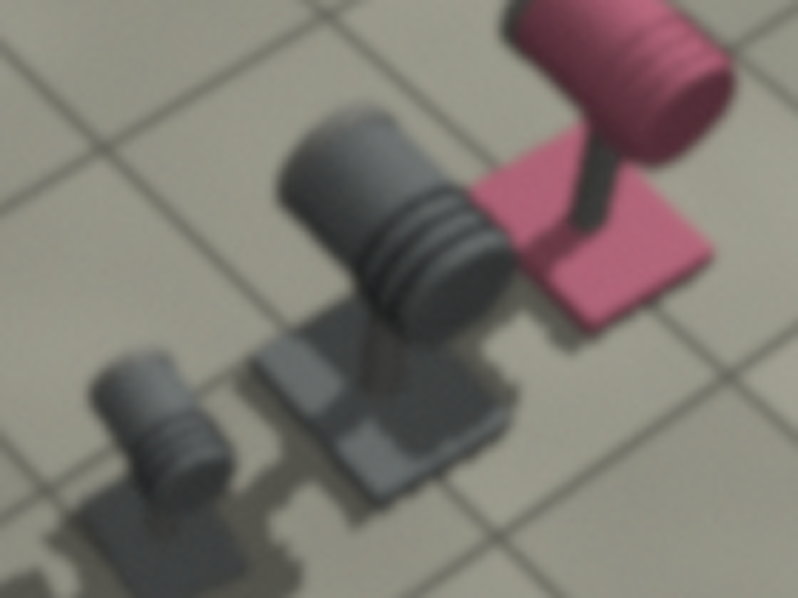

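```bash
cat >> h.py <<'E'
YAW=.232; T0=np.array([.5622,-.1540])
def tw(x,y): # tin mm -> world
    c,s=np.cos(YAW),np.sin(YAW); return T0+np.array([c*x-s*y,s*x+c*y])/1000
def wt(p):
    c,s=np.cos(YAW),np.sin(YAW); d=np.array(p)[:2]-T0; return np.array([c*d[0]+s*d[1],-s*d[0]+c*d[1]])*1000
def zyaw():
    R=np.array(ctrl.state()["tcp_rot"]); return np.arctan2(R[1,2],R[0,2])
def go(p,z,yaw=None):
    s=ctrl.state();R=np.array(s["tcp_rot"]);d=R.T@(np.array([p[0],p[1],z])-s["tcp_pos"])*100
    y=0 if yaw is None else -np.degrees((yaw-zyaw()+np.pi)%(2*np.pi)-np.pi)
    print("to",np.round(p,3),z,"offset cm",np.round(d,2).tolist(),"twist deg",round(y,1))
E
python3 - <<'E'
from h import *
go(tw(-32,-215),.20,YAW); go(tw(-32,-215),.06,YAW)
E
```

```text
to [ 0.58  -0.371] 0.2 offset cm [-14.4, 3.06, 46.78] twist deg 1.4
to [ 0.58  -0.371] 0.06 offset cm [-14.38, 17.06, 46.78] twist deg 1.4
```

Request:
drive_tool(offset=[[-1.4, 0, 4.7], [-1.4, 0, 4.7], [-1.4, 0, 4.7], [-1.4, 0, 4.7], [-1.4, 0, 4.7], [-1.4, 0, 4.7], [-1.4, 0, 4.7], [-1.4, 0, 4.7], [-1.4, 0, 4.7], [-1.4, 0, 4.7]], twist=[0.7, 0.7, 0, 0, 0, 0, 0, 0, 0, 0], grip=[-1, -1, -1, -1, -1, -1, -1, -1, -1, -1], squeeze=30)

```text
time: 1.15
tcp_pos: [0.5939, -0.3808, 0.2258]
tcp_rot: [[0.216, -0.004, 0.976], [-0.976, 0.005, 0.216], [-0.005, -1.0, -0.003]]
contact_force: [-0.3, -1.0, 0.8]
grip_width: 0.0
```

```bash
python3 - <<'E'
from h import *
s=st();go(tw(-32,-215),.12,YAW)
cv2.imwrite("pics/w1.png",optics.camera("wrist"))
E
```

```text
t 1.15 tcp [ 0.5939 -0.3808  0.2258] F [-0.3 -1.   0.8] w 0.0
[[0.216, -0.004, 0.976], [-0.976, 0.005, 0.216], [-0.005, -1.0, -0.003]] q [-0.65, 0.25, 1.52, 0.0, 1.38, 0.71]
to [ 0.58  -0.371] 0.12 offset cm [-1.23, 10.59, -1.05] twist deg -0.8
```

View pics/w1.png

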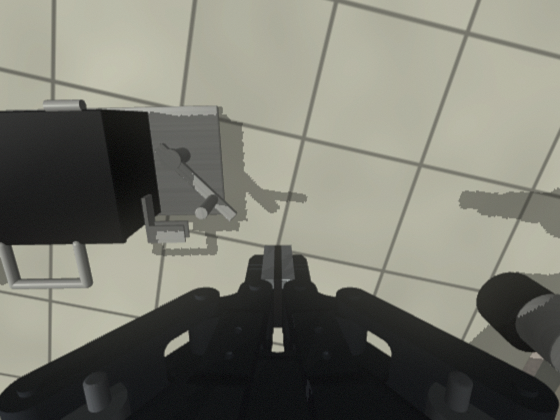

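```bash
python3 - <<'E'
from h import *
for n,(u,v),z in[("peg",(201,212),.1),("fl+x-y",(104,112),.103),("fl-x-y",(124,242),.103),("barR",(89,283),.1),("plate+x corner",(220,107),.006)]:
    p=onz("wrist",u,v,z);print(n,p.round(4),wt(p).round(1))
pg=wt(onz("wrist",201,212,.1));print(np.arctan2(-115-pg[1],10-pg[0]))
E
```

```text
peg [ 0.5726 -0.3089  0.1   ] [ -25.5 -153.1]
fl+x-y [ 0.6422 -0.2166  0.103 ] [ 63.5 -79.3]
fl-x-y [ 0.5281 -0.243   0.103 ] [-53.7 -78.8]
barR [ 0.4745 -0.2113  0.1   ] [-98.5 -35.6]
plate+x corner [ 0.6674 -0.2922  0.006 ] [  70.6 -158.7]
0.8202553371208938
```

Request:
drive_tool(offset=[[-1.2, 2.8, -1.0], [0, 4, 0], [0, 4, 0], [0, 3, 0], [0, 2, 0], [0, 1, 0]], twist=[0, 0, 0, 0, 0, 0], grip=[-1, -1, -1, -1, -1, -1])

```text
time: 1.8
tcp_pos: [0.5921, -0.3616, 0.0529]
tcp_rot: [[0.23, 0.003, 0.973], [-0.973, 0.006, 0.229], [-0.005, -1.0, 0.005]]
contact_force: [0.1, -0.4, -0.3]
grip_width: 0.0
```

```bash
python3 - <<'E'
from h import *
s=st();print(wt(s["tcp_pos"]));go(tw(-32,-185),.06);go(tw(-48,-135),.06)
cv2.imwrite("pics/w2.png",optics.camera("wrist"))
E
```

```text
t 1.8 tcp [ 0.5921 -0.3616  0.0529] F [ 0.1 -0.4 -0.3] w 0.0
[[0.23, 0.003, 0.973], [-0.973, 0.006, 0.229], [-0.005, -1.0, 0.005]] q [-0.63, 0.37, 1.67, 0.01, 1.1, 0.71]
[ -18.60629458 -208.94622804]
to [ 0.574 -0.341] 0.06 offset cm [-2.4, -0.7, -1.34] twist deg 0
to [ 0.547 -0.296] 0.06 offset cm [-7.4, -0.69, -2.94] twist deg 0
```

View pics/w2.png

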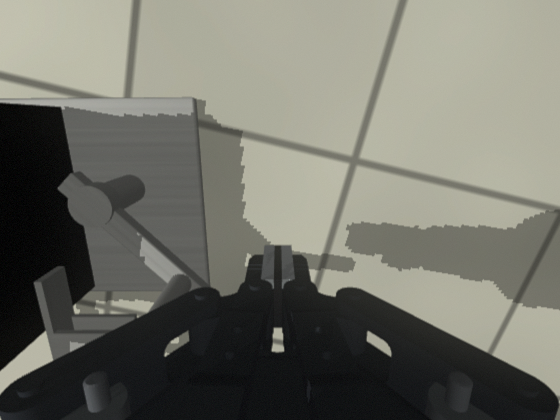

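Request:
drive_tool(offset=[[0, -4, 0], [0, -3, 0], [0, 0, 0], [0, 0, 0], [0, 0, 0], [0, 0, 0], [0, 0, 0], [0, 0, 0], [0, 0, 0], [0, 0, 0]], twist=[-8.5, -8.5, -8.5, -8.5, -8.5, -8.5, -8.5, -8.5, -8.5, -8.5], grip=[-1, -1, -1, -1, -1, -1, -1, -1, -1, -1])

```text
time: 2.85
tcp_pos: [0.5952, -0.3658, 0.1375]
tcp_rot: [[0.986, 0.014, -0.163], [0.163, -0.002, 0.987], [0.014, -1.0, -0.005]]
contact_force: [-0.7, -1.0, 0.2]
grip_width: -0.0003
```

```bash
python3 - <<'E'
from h import *
s=st();print(wt(s["tcp_pos"]));go(tw(-32,-205),.062,YAW+np.pi/2);go(tw(-48,-130),.06)
E
```

```text
t 2.85 tcp [ 0.5952 -0.3658  0.1375] F [-0.7 -1.   0.2] w -0.0003
[[0.986, 0.014, -0.163], [0.163, -0.002, 0.987], [0.014, -1.0, -0.005]] q [-0.63, 0.29, 1.62, 0.01, 1.22, -0.8]
[ -16.60707347 -213.70205874]
to [ 0.578 -0.361] 0.062 offset cm [-1.7, 7.52, 0.8] twist deg -3.9
to [ 0.545 -0.292] 0.06 offset cm [-3.8, 7.66, 8.17] twist deg 0
```

Request:
drive_tool(offset=[[-2.1, 3.5, 0.8], [0, 2.5, 0], [0, 1.0, 0], [0, 0.2, 0]], twist=[-3.9, 0, 0, 0], grip=[-1, -1, -1, -1])

```text
time: 3.25
tcp_pos: [0.5773, -0.3646, 0.0716]
tcp_rot: [[0.972, 0.024, -0.235], [0.235, -0.01, 0.972], [0.021, -1.0, -0.016]]
contact_force: [0.5, 0.3, 0.5]
grip_width: -0.0002
```

```bash
python3 - <<'E'
from h import *
s=st();print(wt(s["tcp_pos"]));go(tw(-36,-185),.062,YAW+np.pi/2);go(tw(-36,-130),.062)
E
```

```text
t 3.25 tcp [ 0.5773 -0.3646  0.0716] F [0.5 0.3 0.5] w -0.0002
[[0.972, 0.024, -0.235], [0.235, -0.01, 0.972], [0.021, -1.0, -0.016]] q [-0.64, 0.32, 1.71, 0.01, 1.09, -0.89]
[ -33.70387207 -208.43791797]
to [ 0.57  -0.342] 0.062 offset cm [-0.24, 0.92, 2.36] twist deg 0.3
to [ 0.557 -0.289] 0.062 offset cm [-0.21, 0.84, 7.86] twist deg 0
```

Request:
drive_tool(offset=[[-0.2, 0.9, 2.0], [0, 0, 1.2], [0, 0, 1.2], [0, 0, 1.2], [0, 0, 1.2], [0, 0, 0.8]], twist=[0, 0, 0, 0, 0, 0], grip=[-1, -1, -1, -1, -1, -1])

```text
time: 3.85
tcp_pos: [0.5619, -0.2929, 0.0696]
tcp_rot: [[0.972, 0.035, -0.234], [0.235, -0.02, 0.972], [0.03, -0.999, -0.028]]
contact_force: [-0.2, -0.6, -0.3]
grip_width: -0.0002
```

```bash
python3 - <<'E'
from h import *
s=st();print(wt(s["tcp_pos"]));go(tw(-36,-130),.062,YAW+np.pi/2)
cv2.imwrite("pics/w3.png",optics.camera("wrist"))
E
```

```text
t 3.85 tcp [ 0.5619 -0.2929  0.0696] F [-0.2 -0.6 -0.3] w -0.0002
[[0.972, 0.035, -0.234], [0.235, -0.02, 0.972], [0.03, -0.999, -0.028]] q [-0.57, 0.21, 1.84, 0.0, 1.05, -0.8]
[ -32.2153566  -135.14108064]
to [ 0.557 -0.289] 0.062 offset cm [-0.4, 0.73, 0.54] twist deg 0.2
```

View pics/w3.png

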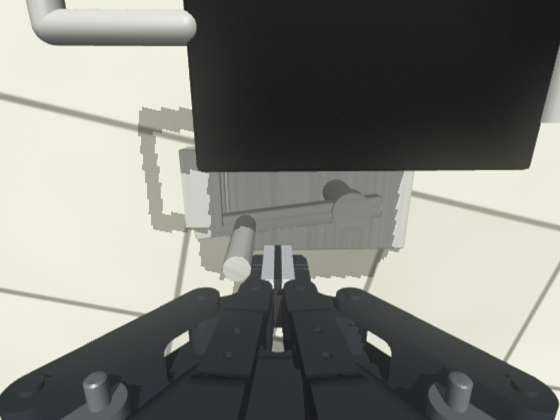

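```bash
python3 - <<'E'
from h import *
s=ctrl.state();p=wt(onz("wrist",237,268,.1));print(p,np.arctan2(-115-p[1],10-p[0]))
for uv in[(199,170),(530,168)]: print(wt(onz("wrist",*uv,.1)))
print(wt(onz("wrist",191,27,.1)), wt(onz("wrist",53,27,.1)))
E
```

```text
[ -49.4856139  -121.34552093] 0.1062713251451621
[-61.85602736 -81.16755077]
[ 61.90670649 -80.57975811]
[-61.02916355 -35.12709377] [-104.15200068  -35.63488988]
```

Request:
drive_tool(offset=[[0, 0, -1.5], [-1.7, 0, -0.5], [0, 0, 0], [0, 0, 0.8], [0, 0, 0.8], [0, 0, 0.8], [0, 0, 0.5], [0, 0, 0.5]], twist=[0, 0, 0, 0, 0, 0, 0, 0], grip=[-1, -1, -1, -1, -1, -1, -1, -1])

```text
time: 4.7
tcp_pos: [0.5434, -0.2945, 0.0699]
tcp_rot: [[0.971, 0.047, -0.235], [0.238, -0.048, 0.97], [0.034, -0.998, -0.058]]
contact_force: [5.8, -25.1, -13.6]
grip_width: 0.0001
```

```bash
python3 - <<'E'
from h import *
s=st();print(wt(s["tcp_pos"]))
cv2.imwrite("pics/w4.png",optics.camera("wrist"))
E
```

```text
t 4.7 tcp [ 0.5434 -0.2945  0.0699] F [  5.8 -25.1 -13.6] w 0.0001
[[0.971, 0.047, -0.235], [0.238, -0.048, 0.97], [0.034, -0.998, -0.058]] q [-0.58, 0.17, 1.89, -0.02, 1.02, -0.81]
[ -50.57817883 -132.40218095]
```

View pics/w4.png

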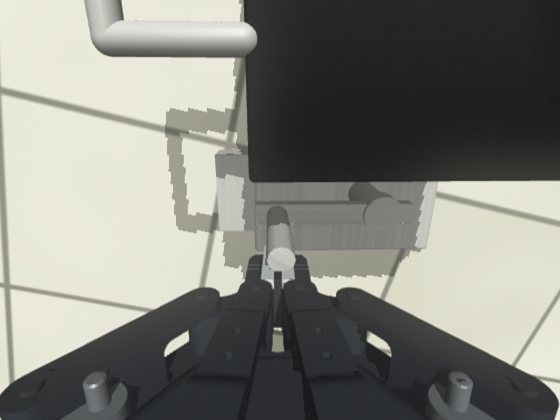

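Request:
drive_tool(offset=[[0, 0, -1.0], [0, 0, -2], [0, -2, -1], [0, -4, 0], [0, -4, 0], [0, -4, 0], [0, 0, 0]], twist=[0, 0, 0, 0, 0, 0, 0], grip=[-1, -1, -1, -1, -1, -0.2, -0.2])

```text
time: 5.45
tcp_pos: [0.5452, -0.323, 0.2134]
tcp_rot: [[0.97, 0.042, -0.238], [0.24, -0.043, 0.97], [0.031, -0.998, -0.052]]
contact_force: [1.0, -0.7, 0.8]
grip_width: 0.0282
```

```bash
python3 - <<'E'
from h import *
s=st();print(wt(s["tcp_pos"]));go(tw(-104,0),.2,YAW+np.pi/2)
cv2.imwrite("pics/w5.png",optics.camera("wrist"));cv2.imwrite("pics/t5.png",optics.camera("top"))
E
```

```text
t 5.45 tcp [ 0.5452 -0.323   0.2134] F [ 1.  -0.7  0.8] w 0.0282
[[0.97, 0.042, -0.238], [0.24, -0.043, 0.97], [0.031, -0.998, -0.052]] q [-0.62, 0.07, 1.74, -0.01, 1.27, -0.85]
[ -55.45254073 -160.60285304]
to [ 0.461 -0.178] 0.2 offset cm [-4.73, 0.36, 16.15] twist deg 0.5
```

View pics/w5.png

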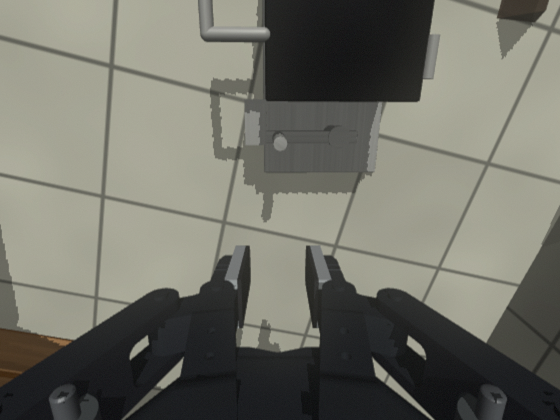

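```bash
python3 - <<'E'
from h import *
s=ctrl.state();
p=wt(onz("wrist",280,142,.1));print(p,"q",np.arctan2(-115-p[1],10-p[0]))
for uv in[(266,101),(419,101),(433,0)]: print(wt(onz("wrist",*uv,.103)))
print("bar",wt(onz("wrist",267,34,.1)), wt(onz("wrist",207,34,.1)))
crop('pics/t5.png',300,150,460,270,5,'pics/ctin5.png')
E
```

```text
[ -52.84598348 -110.67428006] q -0.06872210165826238
[-63.91997381 -79.83956611]
[ 53.32847578 -78.74535487]
[ 52.60558291 -12.26960655]
bar [-63.09646685 -34.31294791] [-106.00963531  -34.92199103]
```

View pics/ctin5.png

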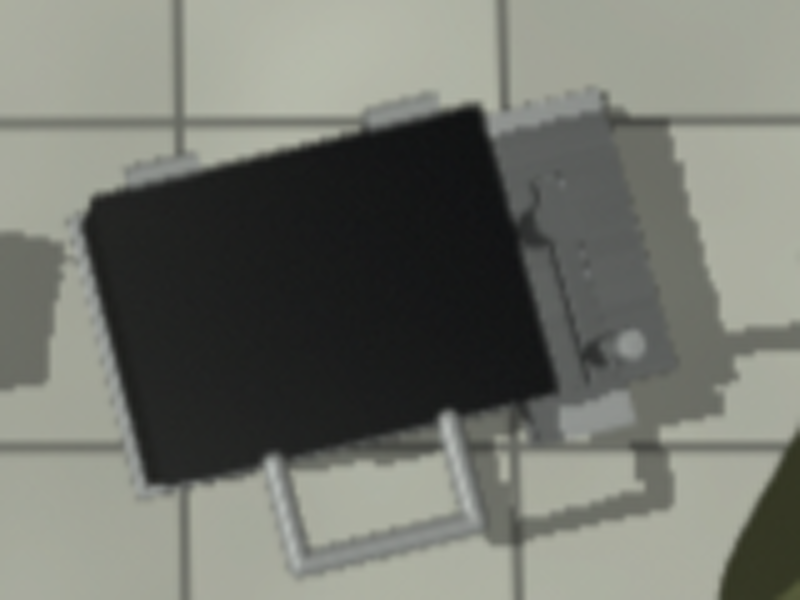

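Request:
drive_tool(offset=[[-1.4, 0, 4.5], [-1.4, 0, 4.5], [-1.2, 0, 4], [-0.5, 0, 2.5], [0, 0, 0]], twist=[0.5, 0, 0, 0, 0], grip=[-0.2, -0.2, -0.2, -0.2, -0.2])

```text
time: 6.05
tcp_pos: [0.4554, -0.173, 0.1852]
tcp_rot: [[0.973, 0.016, -0.23], [0.23, -0.025, 0.973], [0.01, -1.0, -0.028]]
contact_force: [-0.0, -0.4, -0.6]
grip_width: 0.0344
```

```bash
python3 - <<'E'
from h import *
s=st();print(wt(s["tcp_pos"]));go(tw(-104,0),.081,YAW+np.pi/2)
cv2.imwrite("pics/w6.png",optics.camera("wrist"))
E
```

```text
t 6.05 tcp [ 0.4554 -0.173   0.1852] F [-0.  -0.4 -0.6] w 0.0344
[[0.973, 0.016, -0.23], [0.23, -0.025, 0.973], [0.01, -1.0, -0.028]] q [-0.46, -0.23, 2.07, -0.02, 1.28, -0.69]
[-108.34810929    6.03719756]
to [ 0.461 -0.178] 0.081 offset cm [0.34, 10.44, -0.31] twist deg -0.0
```

View pics/w6.png

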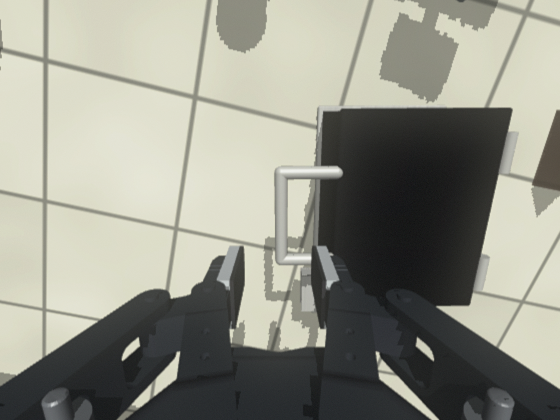

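```bash
python3 - <<'E'
from h import *
s=ctrl.state()
a,b=onz("wrist",281,172,.1),onz("wrist",281,260,.1);m=(a+b)/2;print(wt(a),wt(b),wt(m),m)
for uv in[(341,108),(512,108),(471,304)]: print(wt(onz("wrist",*uv,.103)))
go(m[:2],.081)
E
```

```text
[-104.44398077   34.50156372] [-104.26099226  -39.23282611] [-104.35248652   -2.3656312 ] [ 0.46118719 -0.18029544  0.1       ]
[-62.61071857  80.31705788]
[58.10901584 80.19079948]
[ 60.28021167 -81.14475139]
to [ 0.461 -0.18 ] 0.081 offset cm [0.28, 10.44, -0.44] twist deg 0
```

Request:
drive_tool(offset=[[0.3, 3, -0.4], [0, 3.5, 0], [0, 2.5, 0], [0, 0.5, 0]], twist=[0, 0, 0, 0], grip=[-0.2, -0.2, -0.2, -0.2])

```text
time: 6.5
tcp_pos: [0.4626, -0.1816, 0.0862]
tcp_rot: [[0.973, 0.016, -0.229], [0.23, -0.027, 0.973], [0.01, -1.0, -0.03]]
contact_force: [-0.4, 0.1, 0.1]
grip_width: 0.0343
```

```bash
python3 - <<'E'
from h import *
s=st();print(wt(s["tcp_pos"]));go(tw(-104,-2),.081,YAW+np.pi/2)
cv2.imwrite("pics/w7.png",optics.camera("wrist"))
E
```

```text
t 6.5 tcp [ 0.4626 -0.1816  0.0862] F [-0.4  0.1  0.1] w 0.0343
[[0.973, 0.016, -0.229], [0.23, -0.027, 0.973], [0.01, -1.0, -0.03]] q [-0.47, -0.09, 2.13, -0.02, 1.08, -0.7]
[-103.31024556   -3.91071679]
to [ 0.461 -0.18 ] 0.081 offset cm [-0.07, 0.51, 0.21] twist deg -0.0
```

View pics/w7.png

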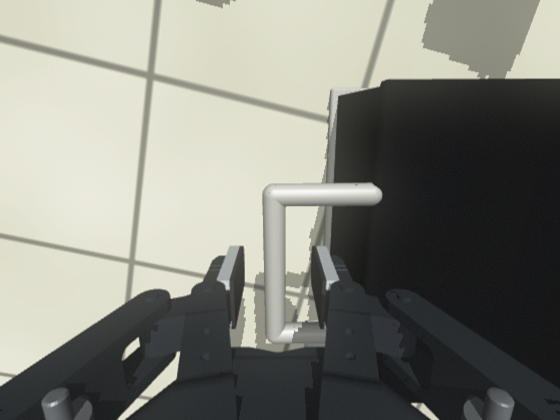

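Request:
drive_tool(offset=[[0, 0.4, 0.1], [0, 0, 0], [0, 0, 0], [0, 0, 0], [0, -1.5, 0], [0.1, -2, 0], [0.3, -2, 0], [0.6, -2, 0]], twist=[0, 0, 0, 0, 0, 0, 0, 0], grip=[-0.2, -1, -1, -1, -1, -1, -1, -1], squeeze=25)

```text
time: 7.35
tcp_pos: [0.4822, -0.1775, 0.1642]
tcp_rot: [[0.973, 0.049, -0.226], [0.228, -0.029, 0.973], [0.041, -0.998, -0.039]]
contact_force: [27.5, 1.8, -20.4]
grip_width: 0.0088
```

```bash
cat >> h.py <<'E'
def arc(th2=1.9,n=6):
    s=st();R=np.array(s["tcp_rot"]);p=np.array(s["tcp_pos"]);g=p-.019*R[:,1]
    t=wt(g);x,z=t[0],g[2]*1000
    th=np.arctan2(z-100,60-x);r=np.hypot(z-100,60-x);print("grasp tin",t.round(1),z.round(1),"theta",th.round(3),"r",r.round(1))
    for k in range(n+1):
        a=min(th+.12*(k+0),th2);q=np.r_[tw(60-164*np.cos(a),t[1]),.1+.164*np.sin(a)]
        if k: print(round(a,2),(R.T@(q-prev)*100).round(2))
        prev=q if k else g
E
python3 - <<'E'
from h import *
arc()
E
```

```text
t 7.35 tcp [ 0.4822 -0.1775  0.1642] F [ 27.5   1.8 -20.4] w 0.0088
[[0.973, 0.049, -0.226], [0.228, -0.029, 0.973], [0.041, -0.998, -0.039]] q [-0.45, -0.16, 2.05, -0.0, 1.2, -0.68]
grasp tin [-84.1  -3.7] 183.2 theta 0.524 r 166.3
0.64 [ 1.35 -1.47 -0.06]
0.76 [ 1.33 -1.45 -0.05]
0.88 [ 1.5  -1.28 -0.05]
1.0 [ 1.64 -1.09 -0.04]
1.12 [ 1.76 -0.88 -0.03]
1.24 [ 1.85 -0.67 -0.02]
```

Request:
drive_tool(offset=[[1.4, -1.4, 0], [1.4, -1.4, 0], [1.5, -1.2, 0], [1.7, -1.1, 0]], twist=[0, 0, 0, 0], grip=[-1, -1, -1, -1])

```text
time: 7.75
tcp_pos: [0.5363, -0.1646, 0.2245]
tcp_rot: [[0.973, 0.042, -0.227], [0.229, -0.039, 0.973], [0.032, -0.998, -0.047]]
contact_force: [3.0, -3.1, -10.2]
grip_width: 0.0085
```

```bash
python3 - <<'E'
from h import *
arc()
E
```

```text
t 7.75 tcp [ 0.5363 -0.1646  0.2245] F [  3.   -3.1 -10.2] w 0.0085
[[0.973, 0.042, -0.227], [0.229, -0.039, 0.973], [0.032, -0.998, -0.047]] q [-0.38, -0.1, 1.89, -0.02, 1.3, -0.61]
grasp tin [-28.2  -3.4] 243.5 theta 1.019 r 168.4
1.14 [ 1.98 -0.49 -0.02]
1.26 [ 1.85 -0.65 -0.03]
1.38 [ 1.92 -0.43 -0.02]
1.5 [ 1.96 -0.19 -0.01]
1.62 [1.97 0.04 0.  ]
1.74 [1.95 0.28 0.01]
```

Request:
drive_tool(offset=[[2.0, -0.4, 0], [1.9, -0.6, 0], [1.9, -0.3, 0], [1.9, 0, 0], [1.9, 0.2, 0]], twist=[0, 0, 0, 0, 0], grip=[-1, -1, -1, -1, -1])

```text
time: 8.25
tcp_pos: [0.6309, -0.142, 0.2508]
tcp_rot: [[0.973, 0.043, -0.228], [0.23, -0.043, 0.972], [0.031, -0.998, -0.052]]
contact_force: [-2.9, 0.5, -2.5]
grip_width: 0.009
```

```bash
python3 - <<'E'
from h import *
arc()
E
```

```text
t 8.25 tcp [ 0.6309 -0.142   0.2508] F [-2.9  0.5 -2.5] w 0.009
[[0.973, 0.043, -0.228], [0.23, -0.043, 0.972], [0.031, -0.998, -0.052]] q [-0.29, 0.08, 1.67, -0.03, 1.34, -0.52]
grasp tin [69.  -3.1] 269.7 theta 1.624 r 170.0
1.74 [1.9  0.88 0.05]
1.86 [1.9  0.51 0.03]
1.9 [0.56 0.2  0.01]
1.9 [0. 0. 0.]
1.9 [0. 0. 0.]
1.9 [0. 0. 0.]
```

Request:
drive_tool(offset=[[1.9, 0.6, 0], [1.8, 0.6, 0], [0.9, 0.3, 0], [0.5, 0.1, 0]], twist=[0, 0, 0, 0], grip=[-1, -1, -1, -1])

```text
time: 8.65
tcp_pos: [0.6727, -0.1319, 0.2424]
tcp_rot: [[0.973, 0.011, -0.23], [0.23, -0.048, 0.972], [-0.001, -0.999, -0.049]]
contact_force: [-25.9, -3.6, 8.5]
grip_width: 0.0091
```

```bash
python3 - <<'E'
from h import *
arc()
E
```

```text
t 8.65 tcp [ 0.6727 -0.1319  0.2424] F [-25.9  -3.6   8.5] w 0.0091
[[0.973, 0.011, -0.23], [0.23, -0.048, 0.972], [-0.001, -0.999, -0.049]] q [-0.25, 0.18, 1.57, -0.04, 1.37, -0.48]
grasp tin [112.7  -2.9] 261.4 theta 1.886 r 169.8
1.9 [0.04 0.62 0.03]
1.9 [0. 0. 0.]
1.9 [0. 0. 0.]
1.9 [0. 0. 0.]
1.9 [0. 0. 0.]
1.9 [0. 0. 0.]
```

Request:
drive_tool(offset=[[-0.4, 0, 0], [0, 0, 0], [0, 0, 0], [0, -3, 0], [0, -4, 0], [-2, -2, 0], [-4.5, 0, 0], [-4.5, 0, 0]], twist=[0, 0, 0, 0, 0, 8.5, 8.5, 8.5], grip=[-1, -0.2, -0.2, -0.2, -0.2, -0.2, 0, 0])

```text
time: 9.45
tcp_pos: [0.561, -0.1339, 0.3379]
tcp_rot: [[0.975, 0.021, 0.221], [-0.22, -0.05, 0.974], [0.031, -0.999, -0.044]]
contact_force: [0.4, -0.1, 0.7]
grip_width: 0.0428
```

```bash
python3 - <<'E'
from h import *
s=st();print(wt(s["tcp_pos"]));go(tw(-8,0),.25,YAW)
cv2.imwrite("pics/w8.png",optics.camera("wrist"));cv2.imwrite("pics/t8.png",optics.camera("top"))
crop('pics/t8.png',290,140,470,275,4.4,'pics/ct8.png')
E
```

```text
t 9.45 tcp [ 0.561  -0.1339  0.3379] F [ 0.4 -0.1  0.7] w 0.0428
[[0.975, 0.021, 0.221], [-0.22, -0.05, 0.974], [0.031, -0.999, -0.044]] q [-0.31, -0.1, 1.7, -0.04, 1.51, -0.08]
[ 3.41912706 19.80169999]
to [ 0.554 -0.156] 0.25 offset cm [-0.43, 8.87, -1.89] twist deg 63.9
```

View pics/w8.png

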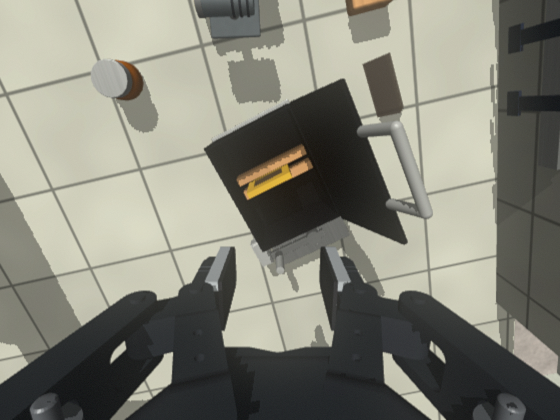

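View pics/ct8.png

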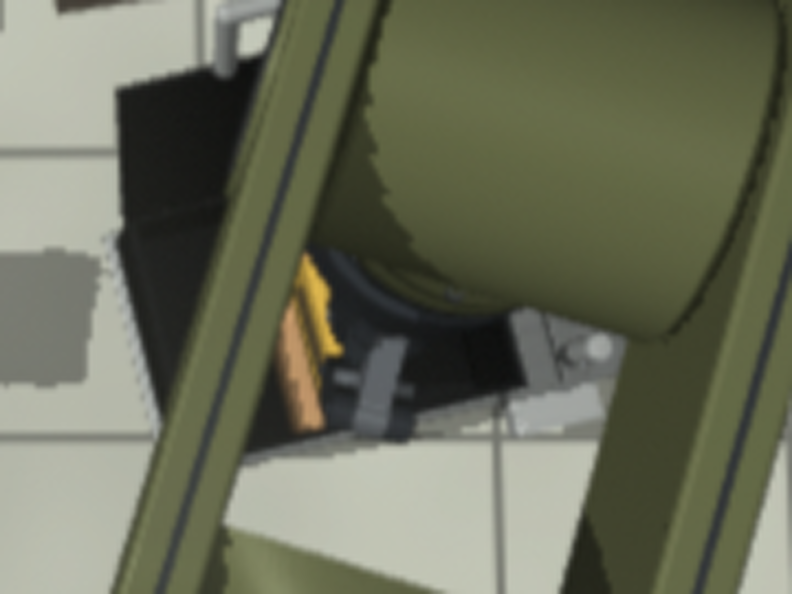

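Request:
drive_tool(offset=[[0, 0, -1.5], [0, 0, 0], [0, 0, 0], [0, 0, 0], [0, 0, 0], [0, 0, 0], [0, 0, 0], [0, 0, 0]], twist=[8.5, 8.5, 8.5, 8.5, 8.5, 8.5, 8.5, 4.0], grip=[0.5, 0.5, 0.5, 0.5, 0.5, 0.5, 0.5, 0.5])

```text
time: 10.35
tcp_pos: [0.5581, -0.1487, 0.3429]
tcp_rot: [[0.224, 0.033, 0.974], [-0.973, -0.053, 0.225], [0.059, -0.998, 0.02]]
contact_force: [0.4, 1.8, 0.1]
grip_width: 0.0637
```

```bash
python3 - <<'E'
from h import *
s=st();print(wt(s["tcp_pos"]));go(tw(-8,0),.2,YAW)
im=optics.camera("wrist");cv2.imwrite("pics/w9.png",im)
E
```

```text
t 10.35 tcp [ 0.5581 -0.1487  0.3429] F [0.4 1.8 0.1] w 0.0637
[[0.224, 0.033, 0.974], [-0.973, -0.053, 0.225], [0.059, -0.998, 0.02]] q [-0.33, -0.11, 1.7, -0.04, 1.5, 1.01]
[-2.7981839   6.13948335]
to [ 0.554 -0.156] 0.2 offset cm [-0.23, 14.29, -0.8] twist deg -0.3
```

View pics/w9.png

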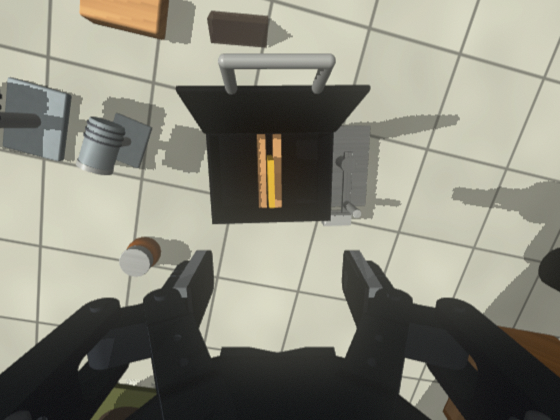

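```bash
python3 - <<'E'
from h import *
im=cv2.imread("pics/w9.png");crop(im,200,120,340,225,5.5,"pics/c9.png")
hsv=cv2.cvtColor(im,cv2.COLOR_BGR2HSV);m=cv2.inRange(hsv,(22,140,120),(34,255,255));m[:,:200]=0;m[:,340:]=0;m[230:]=0
ys,xs=np.nonzero(m);print(len(xs),xs.min(),xs.max(),ys.min(),ys.max())
r=cv2.minAreaRect(np.c_[xs,ys].astype(np.float32));B=cv2.boxPoints(r);print(B.round(1).tolist())
for b in B: print(wt(onz("wrist",*b,.088)).round(1))
print(wt(onz("wrist",*r[0],.088)))
E
```

```text
247 267 273 158 206
[[267.0, 158.0], [273.0, 158.0], [273.0, 206.0], [267.0, 206.0]]
[24.9  4.3]
[24.8 -3.6]
[-39.9  -2.8]
[-39.7   5.3]
[-6.8381009  0.8064963]
```

View pics/c9.png

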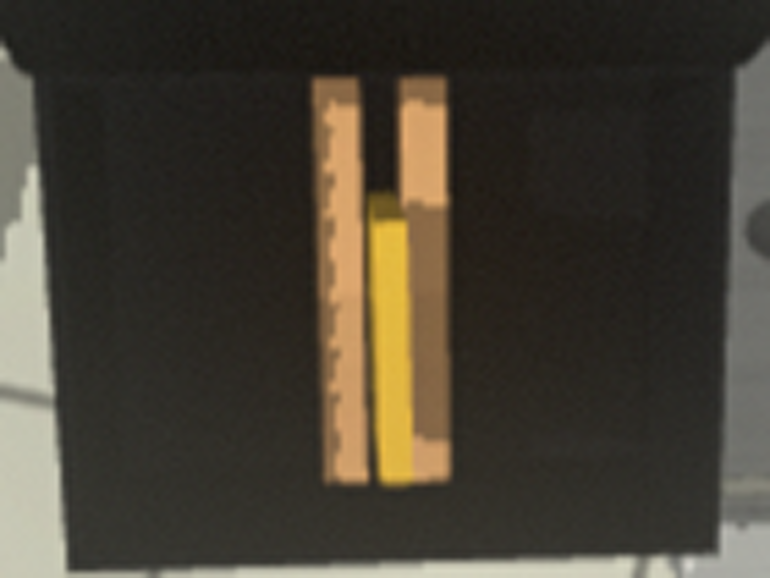

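```bash
cat >> h.py <<'E'
def gg(p,z,yaw=None):
    R=np.array(ctrl.state()["tcp_rot"]);o=.019*R[:,1]; go(np.array(p)+o[:2],z+o[2],yaw)
E
python3 - <<'E'
from h import *
gg(tw(-7,.8),.14,YAW);gg(tw(-7,.8),.079,YAW)
E
```

```text
to [ 0.556 -0.156] 0.12103723676851406 offset cm [-0.67, 22.18, -0.83] twist deg -0.3
to [ 0.556 -0.156] 0.06003723676851405 offset cm [-1.03, 28.27, -0.96] twist deg -0.3
```

Request:
drive_tool(offset=[[-0.7, 4.5, -0.8], [0, 4.5, 0], [0, 4, 0], [0, 2, 0], [0, 0, 0]], twist=[0, 0, 0, 0, 0], grip=[0.5, 0.5, 0.3, 0.3, 0.3])

```text
time: 10.9
tcp_pos: [0.5588, -0.1527, 0.1929]
tcp_rot: [[0.232, 0.045, 0.972], [-0.971, -0.057, 0.234], [0.066, -0.997, 0.031]]
contact_force: [-0.0, -0.1, 0.6]
grip_width: 0.0559
```

```bash
python3 - <<'E'
from h import *
s=st()
im=optics.camera("wrist");cv2.imwrite("pics/w10.png",im)
hsv=cv2.cvtColor(im,cv2.COLOR_BGR2HSV);m=cv2.inRange(hsv,(22,140,120),(34,255,255));m[:,:200]=0;m[:,350:]=0
c=max(cv2.findContours(m,0,2)[0],key=cv2.contourArea);r=cv2.minAreaRect(c);B=cv2.boxPoints(r);print(r,B.round(1).tolist())
for b in B: print(wt(onz("wrist",*b,.088)).round(1))
p=onz("wrist",*r[0],.088);print(wt(p))
gg(p[:2],.079,YAW)
E
```

```text
t 10.9 tcp [ 0.5588 -0.1527  0.1929] F [-0.  -0.1  0.6] w 0.0559
[[0.232, 0.045, 0.972], [-0.971, -0.057, 0.234], [0.066, -0.997, 0.031]] q [-0.34, -0.04, 1.89, -0.04, 1.23, 1.01]
((271.44140625, 216.01097106933594), (72.0645751953125, 10.488182067871094), 88.87670135498047) [[265.5, 180.10000610351562], [276.0, 179.89999389648438], [277.3999938964844, 251.89999389648438], [266.8999938964844, 252.10000610351562]]
[22.9  4.4]
[23.  -4.4]
[-41.6  -5.7]
[-41.5   3.7]
[-8.31153703 -0.47882445]
to [ 0.555 -0.157] 0.06005258118767404 offset cm [-0.55, 13.41, -0.96] twist deg 0.3
```

View pics/w10.png

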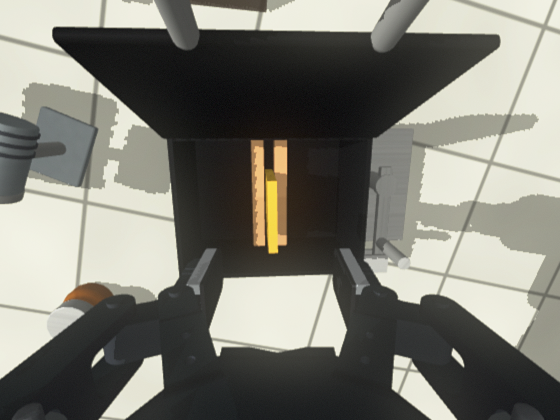

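Request:
drive_tool(offset=[[-0.5, 4, -0.9], [0, 3.5, 0], [0, 2, 0], [0, 1, 0], [0, 0, 0]], twist=[0, 0, 0, 0, 0], grip=[0.1, 0.1, 0.1, 0.1, 0.1])

```text
time: 11.45
tcp_pos: [0.5642, -0.1592, 0.0994]
tcp_rot: [[0.235, 0.068, 0.97], [-0.969, -0.065, 0.239], [0.079, -0.996, 0.051]]
contact_force: [1.0, 0.1, -0.3]
grip_width: 0.047
```

```bash
python3 - <<'E'
from h import *
s=st()
im=optics.camera("wrist");cv2.imwrite("pics/w11.png",im)
gg(tw(-7.7,.1),.079,YAW)
E
```

```text
t 11.45 tcp [ 0.5642 -0.1592  0.0994] F [ 1.   0.1 -0.3] w 0.047
[[0.235, 0.068, 0.97], [-0.969, -0.065, 0.239], [0.079, -0.996, 0.051]] q [-0.35, 0.06, 1.96, -0.04, 1.04, 1.0]
to [ 0.556 -0.157] 0.060087376844127675 offset cm [-0.77, 3.95, -1.01] twist deg 0.6
```

View pics/w11.png

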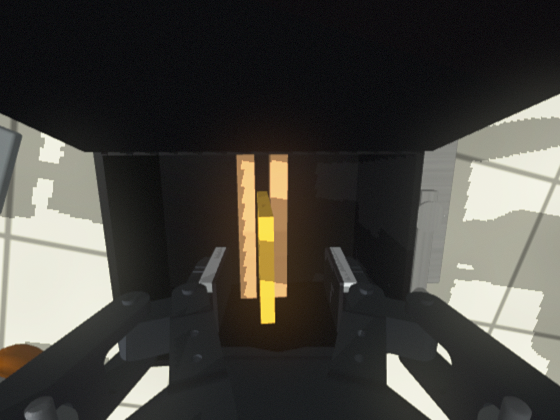

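Request:
drive_tool(offset=[[-0.7, 1.5, -1.0], [0, 1.5, 0], [0, 0.8, 0], [0, 0, 0]], twist=[0, 0, 0, 0], grip=[-0.1, -0.1, -0.1, -0.1])

```text
time: 11.9
tcp_pos: [0.5626, -0.1596, 0.0687]
tcp_rot: [[0.235, 0.084, 0.968], [-0.968, -0.07, 0.241], [0.088, -0.994, 0.064]]
contact_force: [1.0, -0.6, 0.1]
grip_width: 0.0381
```

```bash
python3 - <<'E'
from h import *
s=st()
im=optics.camera("wrist");cv2.imwrite("pics/w12.png",im)
gg(tw(-7.7,.1),.079,YAW)
E
```

```text
t 11.9 tcp [ 0.5626 -0.1596  0.0687] F [ 1.  -0.6  0.1] w 0.0381
[[0.235, 0.084, 0.968], [-0.968, -0.07, 0.241], [0.088, -0.994, 0.064]] q [-0.35, 0.08, 1.99, -0.05, 0.97, 1.0]
to [ 0.556 -0.157] 0.060116055187831266 offset cm [-0.5, 0.85, -0.65] twist deg 0.7
```

View pics/w12.png

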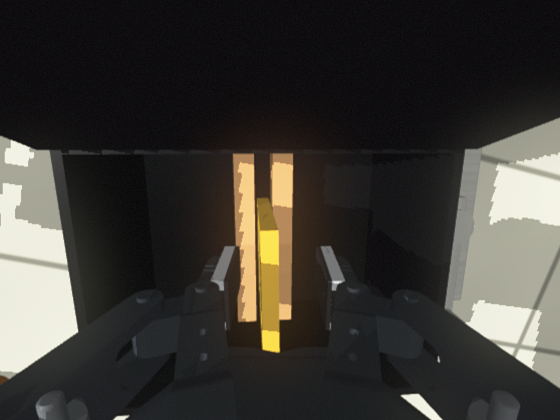

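Request:
drive_tool(offset=[[-0.5, 0.5, -0.5], [0, 0.5, 0], [0, 0, 0], [0, 0, 0], [0, 0, 0], [0, 0, 0]], twist=[0, 0, 0, 0, 0, 0], grip=[-0.2, -0.3, -0.6, -1, -1, -1], squeeze=40)

```text
time: 12.55
tcp_pos: [0.5585, -0.1551, 0.0599]
tcp_rot: [[0.234, 0.086, 0.969], [-0.969, -0.067, 0.24], [0.086, -0.994, 0.067]]
contact_force: [-0.8, 2.5, 0.6]
grip_width: 0.008
```

```bash
python3 - <<'E'
from h import *
s=st()
im=optics.camera("wrist");cv2.imwrite("pics/w13.png",im)
gg(tw(-7.7,.1),.079,YAW)
E
```

```text
t 12.55 tcp [ 0.5585 -0.1551  0.0599] F [-0.8  2.5  0.6] w 0.008
[[0.234, 0.086, 0.969], [-0.969, -0.067, 0.24], [0.086, -0.994, 0.067]] q [-0.35, 0.08, 2.01, -0.04, 0.95, 1.01]
to [ 0.556 -0.157] 0.06011369181111148 offset cm [0.12, -0.03, -0.26] twist deg 0.6
```

View pics/w13.png

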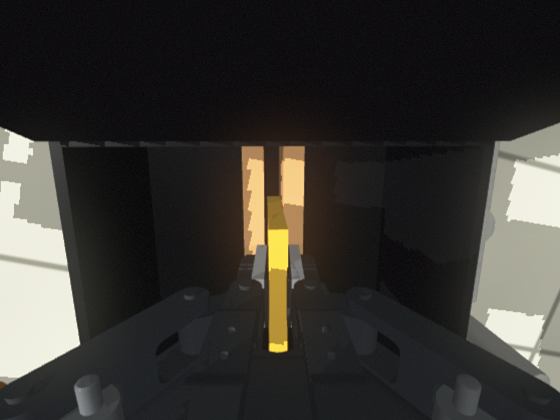

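Request:
drive_tool(offset=[[0.1, -1, 0.1], [0.15, -1.5, 0.1], [0.2, -2, 0.1], [0.2, -2.5, 0.1], [0.2, -2.5, 0.1]], twist=[0, 0, 0, 0, 0], grip=[-1, -1, -1, -1, -1], squeeze=60)

```text
time: 13.1
tcp_pos: [0.5546, -0.1569, 0.1565]
tcp_rot: [[0.235, 0.079, 0.969], [-0.968, -0.07, 0.241], [0.087, -0.994, 0.06]]
contact_force: [0.5, 0.3, -1.1]
grip_width: 0.0066
```

```bash
python3 - <<'E'
from h import *
s=st();R=np.array(s["tcp_rot"]);print(wt(np.array(s["tcp_pos"])-.019*R[:,1]))
im=optics.camera("wrist");cv2.imwrite("pics/w14.png",im)
E
```

```text
t 13.1 tcp [ 0.5546 -0.1569  0.1565] F [ 0.5  0.3 -1.1] w 0.0066
[[0.235, 0.079, 0.969], [-0.968, -0.07, 0.241], [0.087, -0.994, 0.06]] q [-0.35, -0.04, 1.95, -0.04, 1.13, 1.0]
[-9.22278614  0.58377308]
```

View pics/w14.png

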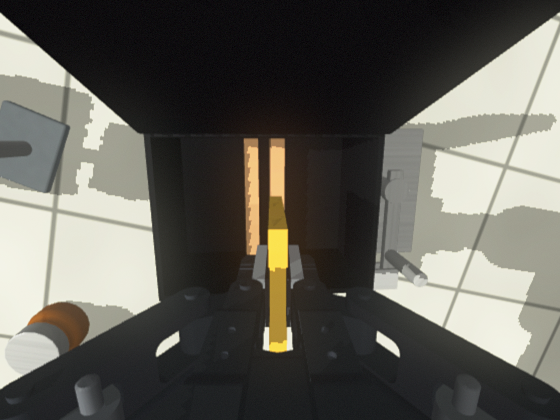

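Request:
drive_tool(offset=[[0.3, -4, 0.2], [0.3, -4, 0.2], [0.3, -4, 0.2], [0.2, -2, 0.1], [0, 0, 0]], twist=[0, 0, 0, 0, 0], grip=[-1, -1, -1, -1, -1])

```text
time: 13.65
tcp_pos: [0.5552, -0.1603, 0.3165]
tcp_rot: [[0.232, 0.099, 0.968], [-0.967, -0.085, 0.24], [0.106, -0.991, 0.076]]
contact_force: [-0.2, -0.0, -0.3]
grip_width: 0.007
```

```bash
python3 - <<'E'
from h import *
s=st();gg((.40,.194),.29,-.035+np.pi/2)
im=optics.camera("wrist");cv2.imwrite("pics/w15.png",im);cv2.imwrite("pics/s15.png",optics.camera("scene"))
E
```

```text
t 13.65 tcp [ 0.5552 -0.1603  0.3165] F [-0.2 -0.  -0.3] w 0.007
[[0.232, 0.099, 0.968], [-0.967, -0.085, 0.24], [0.106, -0.991, 0.076]] q [-0.35, -0.15, 1.78, -0.05, 1.39, 0.98]
to [0.402 0.192] 0.2711616621309656 offset cm [-38.14, -0.0, -6.71] twist deg -74.0
```

View pics/w15.png

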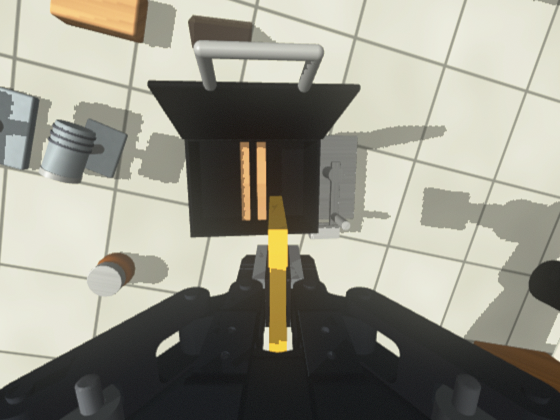

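View pics/s15.png

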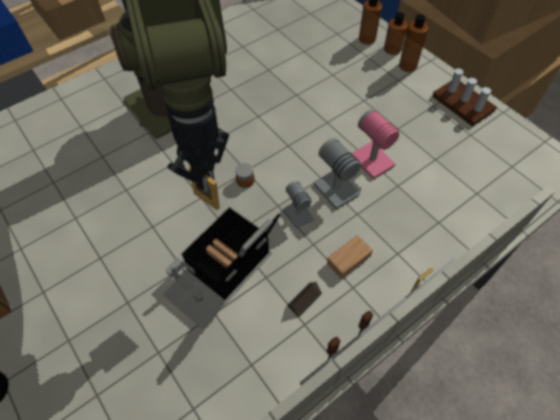

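```bash
cat >> h.py <<'E'
def combo(p,z,yaw,n):
    R=np.array(ctrl.state()["tcp_rot"]);s=ctrl.state();D=np.array([p[0],p[1],z])-(np.array(s["tcp_pos"])-.019*R[:,1])
    from scipy.spatial.transform import Rotation as Q
    dy=(yaw-zyaw())/n
    for k in range(n):
        Rk=Q.from_euler('z',dy*(k+.0)).as_matrix()@R
        print((Rk.T@D*100/n).round(1).tolist(),round(-np.degrees(dy),1))
E
python3 - <<'E'
from h import *
combo((.40,.194),.31,-.035+np.pi/2,10)
E
```

```text
[-3.8, -0.2, -0.6] -7.4
[-3.8, -0.2, -0.2] -7.4
[-3.8, -0.2, 0.3] -7.4
[-3.7, -0.1, 0.8] -7.4
[-3.6, -0.1, 1.3] -7.4
[-3.4, -0.0, 1.8] -7.4
[-3.2, 0.0, 2.2] -7.4
[-2.9, 0.1, 2.6] -7.4
[-2.5, 0.2, 2.9] -7.4
[-2.1, 0.2, 3.2] -7.4
```

Request:
drive_tool(offset=[[-3.8, 0, -0.6], [-3.8, 0, -0.2], [-3.8, 0, 0.3], [-3.7, 0, 0.8], [-3.6, 0, 1.3], [-3.4, 0, 1.8], [-3.2, 0, 2.2], [-2.9, 0.1, 2.6], [-2.5, 0.2, 2.9], [-2.1, 0.2, 3.2]], twist=[-7.4, -7.4, -7.4, -7.4, -7.4, -7.4, -7.4, -7.4, -7.4, -7.4], grip=[-1, -1, -1, -1, -1, -1, -1, -1, -1, -1])

```text
time: 14.75
tcp_pos: [0.3819, 0.1922, 0.2367]
tcp_rot: [[0.998, 0.058, -0.001], [0.006, -0.088, 0.996], [0.057, -0.994, -0.088]]
contact_force: [1.4, 0.6, -1.7]
grip_width: 0.0071
```

```bash
python3 - <<'E'
from h import *
s=st();gg((.40,.194),.25,-.035+np.pi/2)
im=optics.camera("wrist");cv2.imwrite("pics/w16.png",im);cv2.imwrite("pics/s16.png",optics.camera("scene"));cv2.imwrite("pics/t16.png",optics.camera("top"))
E
```

```text
t 14.75 tcp [0.3819 0.1922 0.2367] F [ 1.4  0.6 -1.7] w 0.0071
[[0.998, 0.058, -0.001], [0.006, -0.088, 0.996], [0.057, -0.994, -0.088]] q [0.41, -0.41, 2.12, -0.1, 1.41, 0.42]
to [0.401 0.192] 0.23110519498843762 offset cm [1.89, 0.67, 0.06] twist deg 2.1
```

View pics/w16.png

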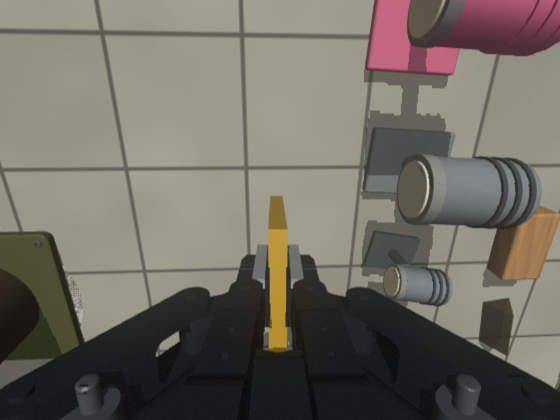

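View pics/s16.png

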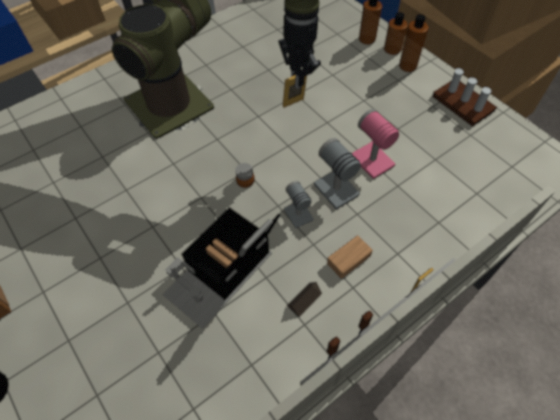

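```bash
python3 - <<'E'
from h import *
crop("pics/w16.png",350,110,550,250,4,"pics/c16.png")
E
```

```text
(no output)
```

View pics/c16.png

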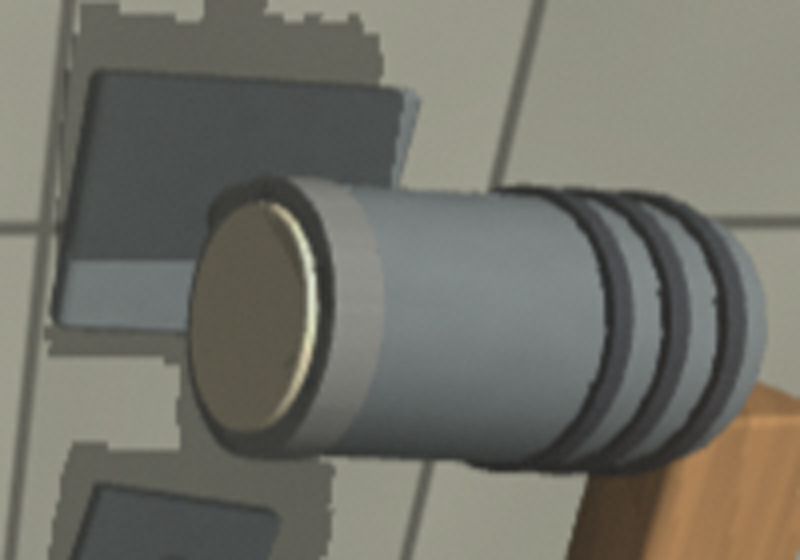

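```bash
python3 - <<'E'
from h import *
s=ctrl.state()
u=lambda a,b:(350+a/4,110+b/4)
L=onz("wrist",*u(254,316),.125);print("lens",L.round(4))
a,b,c=[onz("wrist",*u(*q),.01) for q in((98,72),(408,90),(58,325))]
print(a.round(4),b.round(4),c.round(4),np.linalg.norm(a-b),np.linalg.norm(a-c))
print("yaw",np.arctan2(*(b-a)[[1,0]]),np.arctan2(*(a-c)[[1,0]])-np.pi/2)
m=(b+c)/2;print("foot centre",m.round(4))
# top view lens for cross check: rays
print(tri(ray("wrist",*u(254,316)),ray("top",192,236)))
E
```

```text
lens [0.508  0.1936 0.125 ]
[0.5101 0.2327 0.01  ] [0.6064 0.2271 0.01  ] [0.5066 0.1539 0.01  ] 0.09646646448235766 0.07883613284626088
yaw -0.058134316362977737 -0.04468430878830998
foot centre [0.5565 0.1905 0.01  ]
(array([0.50773618, 0.19098089, 0.12182795]), np.float64(0.0050407410137811234))
```

```bash
cat >> h.py <<'E'
Rg=np.array([[0.234,0.086,0.969],[-0.969,-0.067,0.24],[0.086,-0.994,0.067]]);pg=np.array([.5585,-.1551,.0599])
U,_,V=np.linalg.svd(Rg);Rg=U@V
def proj(n,P):
    i=optics.camera_info(n);c=np.array(i["attitude"]).T@(P-np.array(i["eye"]));k=np.array(i["mtx"])@c;return k[:2]/k[2]
def plate():
    s=ctrl.state();R=np.array(s["tcp_rot"]);p=np.array(s["tcp_pos"])
    c=Rg.T@(np.r_[tw(-7.7,.1),.049]-pg)
    Rp=Rg.T@np.array([[np.cos(YAW),-np.sin(YAW),0],[np.sin(YAW),np.cos(YAW),0],[0,0,1]])
    return p+R@c,R@Rp
E
python3 - <<'E'
from h import *
c,Rp=plate();print(c,Rp.round(3).tolist())
im=cv2.imread("pics/s16.png")
for sx,sz in[(-1,-1),(1,-1),(1,1),(-1,1)]:
    P=c+Rp@np.array([sx*.032,0,sz*.039]);q=proj("scene",P);print(q.round(1));
crop(im,250,40,350,115,7,"pics/cs16.png")
E
```

```text
[0.38096771 0.18687063 0.2262129 ] [[0.009, -1.0, 0.029], [0.988, 0.014, 0.155], [-0.155, 0.028, 0.987]]
[282.1 106.3]
[302.3  98. ]
[307.6  72.3]
[286.3  80.3]
```

View pics/cs16.png

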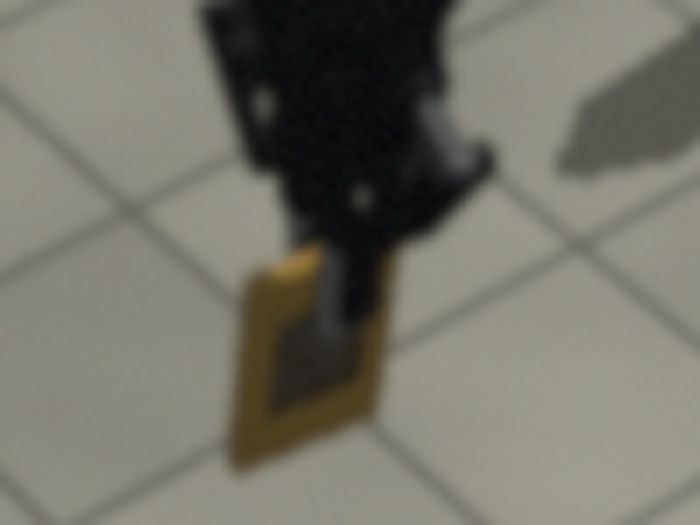

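```bash
python3 - <<'E'
from h import *
s=st();c,Rp=plate();R=np.array(s["tcp_rot"]);print(c,(R.T@(np.array([.424,.196,.125])-c)*100).round(2), Rp[:,2])
E
```

```text
t 14.9 tcp [0.3816 0.1924 0.2364] F [-0.8  0.  -1.3] w 0.0066
[[0.998, 0.057, 0.001], [0.004, -0.088, 0.996], [0.056, -0.994, -0.088]] q [0.41, -0.41, 2.12, -0.1, 1.41, 0.42]
[0.38096771 0.18687063 0.2262129 ] [ 3.73 10.23  1.81] [0.0294664  0.15514039 0.98745288]
```

Request:
drive_tool(offset=[[1.2, 2.5, 0.6], [1.2, 2.5, 0.6], [1.0, 2.5, 0.5], [0.3, 1.5, 0.1], [0, 0, 0]], twist=[1.5, 0, 0, 0, 0], grip=[-1, -1, -1, -1, -1])

```text
time: 15.4
tcp_pos: [0.4259, 0.1967, 0.1401]
tcp_rot: [[0.998, 0.053, 0.037], [-0.032, -0.093, 0.995], [0.057, -0.994, -0.091]]
contact_force: [0.1, 0.0, -1.9]
grip_width: 0.0069
```

```bash
python3 - <<'E'
from h import *
s=st();c,Rp=plate();R=np.array(s["tcp_rot"]);print(c,(R.T@(np.array([.424,.196,.125])-c)*100).round(2), Rp[:,2],np.arctan2(Rp[1,1],Rp[0,1]))
for sx,sz in[(-1,-1),(1,-1),(1,1),(-1,1)]:
    print(proj("scene",c+Rp@np.array([sx*.032,0,sz*.039])).round(1), proj("scene",np.array(c)+np.array([0,sx*.032,sz*.039])).round(1))
im=optics.camera("scene");cv2.imwrite("pics/s17.png",im);crop(im,270,70,370,145,7,"pics/cs17.png")
cv2.imwrite("pics/w17.png",optics.camera("wrist"));im=optics.camera("top");cv2.imwrite("pics/t17.png",im)
E
```

```text
t 15.4 tcp [0.4259 0.1967 0.1401] F [ 0.1  0.  -1.9] w 0.0069
[[0.998, 0.053, 0.037], [-0.032, -0.093, 0.995], [0.057, -0.994, -0.091]] q [0.38, -0.21, 2.14, -0.11, 1.21, 0.46]
[0.4250442  0.19121411 0.12994511] [-0.15  0.44  0.52] [0.03498143 0.15698638 0.98698104] 3.0913220142751867
[294.  141.9] [296.4 142.9]
[313.4 133.9] [315.4 131.5]
[319.1 111.5] [316.8 110.3]
[298.8 119.4] [296.7 121.9]
```

View pics/cs17.png

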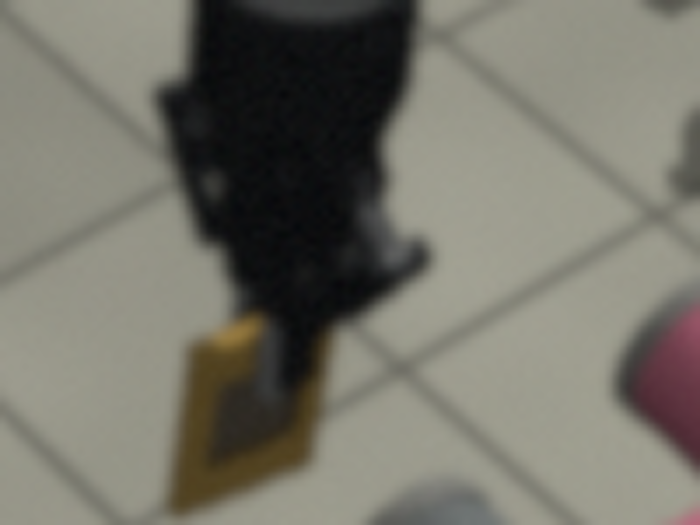

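View pics/w17.png

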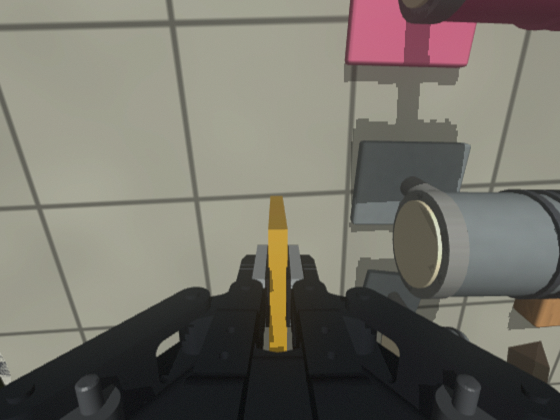

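View pics/t17.png

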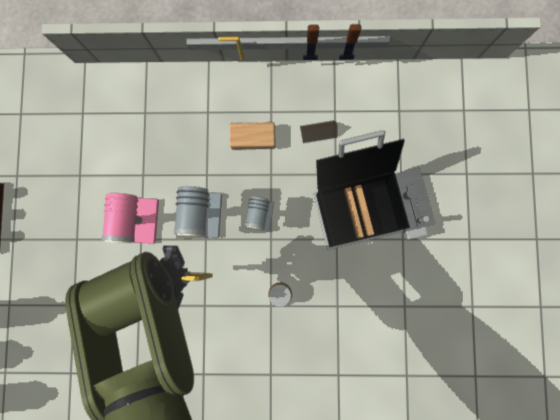

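```bash
python3 - <<'E'
from h import *
s=ctrl.state();print("lens",onz("wrist",418,244,.125), onz("wrist",417,243,.125))
crop("pics/w17.png",340,120,560,310,3.6,"pics/c17.png")
a,b,c=[onz("wrist",*q,.01) for q in((358,142),(466,143),(353,223))];print(a,b,c,np.arctan2(*(b-a)[[1,0]]))
# plate corner BL, BR in scene, intersect with plate plane x=.425
for uv in[(294.6,143.1),(314,136),(297.1,119.3)]:
    e,d=ray("scene",*uv);print(e+d*(.421-e[0])/d[0])
E
```

```text
lens [0.51224774 0.19201798 0.125     ] [0.51153948 0.19273308 0.125     ]
[0.50960167 0.23395292 0.01      ] [0.61070885 0.22882324 0.01      ] [0.50977998 0.1543664  0.01      ] -0.050691660115970316
[0.421      0.15639411 0.088685  ]
[0.421      0.22281904 0.07021018]
[0.421      0.16353391 0.17207513]
```

View pics/c17.png

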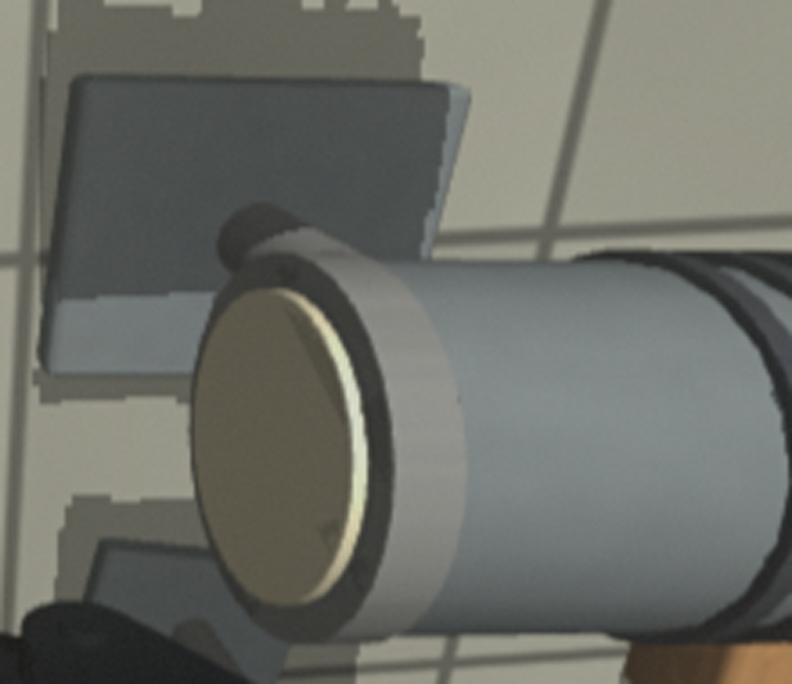

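```bash
python3 - <<'E'
from h import *
im=cv2.imread("pics/s17.png");crop(im,285,105,330,150,13,"pics/cc17.png")
s=ctrl.state();R=np.array(s["tcp_rot"]);g=np.array(s["tcp_pos"])-.019*R[:,1];n=R[:,0]
g=g+n*.004  # face toward lamp
for uv in[(294.6,143.1),(314,136),(297.1,119.3)]:
    e,d=ray("scene",*uv);P=e+d*((g-e)@n)/(d@n);print(P,(R.T@(P-g)*1000).round(1))
E
```

```text
[0.4322059  0.14745306 0.1052106 ] [ -0.   62.3 -46.8]
[0.43499838 0.21017746 0.09126345] [-0.  70.7 17. ]
[0.4277858  0.15804288 0.18118622] [ -0.  -14.5 -43.1]
```

View pics/cc17.png

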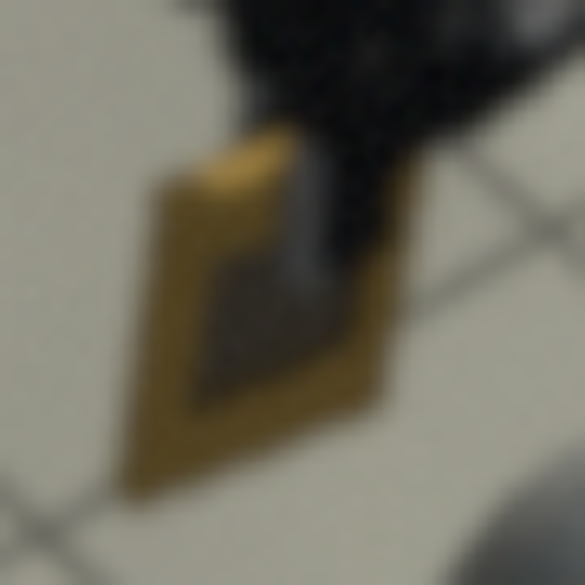

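Request:
drive_tool(offset=[[0, 0.6, 0.8], [0, 0, 0], [0, 0, 0], [0, 0, 0]], twist=[0, 0, 0, 0], grip=[-1, -1, -1, -1])

```text
time: 15.95
tcp_pos: [0.4297, 0.2066, 0.1405]
tcp_rot: [[0.997, 0.066, 0.037], [-0.031, -0.088, 0.996], [0.069, -0.994, -0.086]]
contact_force: [-0.4, -0.0, -1.9]
grip_width: 0.0068
```

```bash
python3 - <<'E'
from h import *
s=st();c,Rp=plate();R=np.array(s["tcp_rot"]);print(c,(R.T@(np.array([.424,.196,.125])-c)*100).round(2), Rp[:,2])
im=optics.camera("top");crop(im,140,230,240,300,8,"pics/ct18.png");im=optics.camera("scene");crop(im,280,100,340,160,10,"pics/cs18.png")
for sx,sz in[(-1,-1),(1,-1),(1,1),(-1,1)]: print(proj("top",c+Rp@np.array([sx*.032,0,sz*.039])).round(1),proj("scene",c+Rp@np.array([sx*.032,0,sz*.039])).round(1))
E
```

```text
t 15.95 tcp [0.4297 0.2066 0.1405] F [-0.4 -0.  -1.9] w 0.0068
[[0.997, 0.066, 0.037], [-0.031, -0.088, 0.996], [0.069, -0.994, -0.086]] q [0.4, -0.2, 2.13, -0.11, 1.19, 0.47]
[0.42900358 0.20117213 0.130306  ] [-0.52  0.54 -0.49] [0.02272183 0.15183269 0.98814501]
[206.4 275.9] [298.2 141. ]
[176.4 274.2] [317.5 133. ]
[160.4 274.9] [323.  110.4]
[192.8 276.8] [302.8 118.4]
```

View pics/ct18.png

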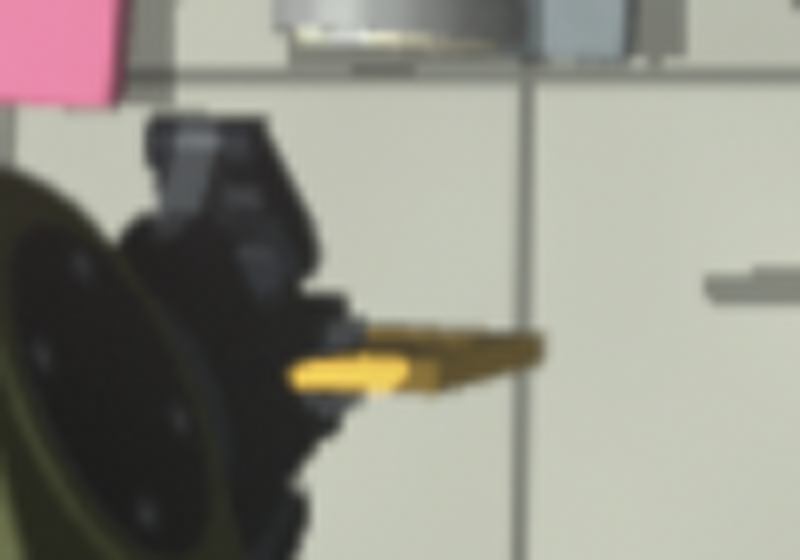

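View pics/cs18.png

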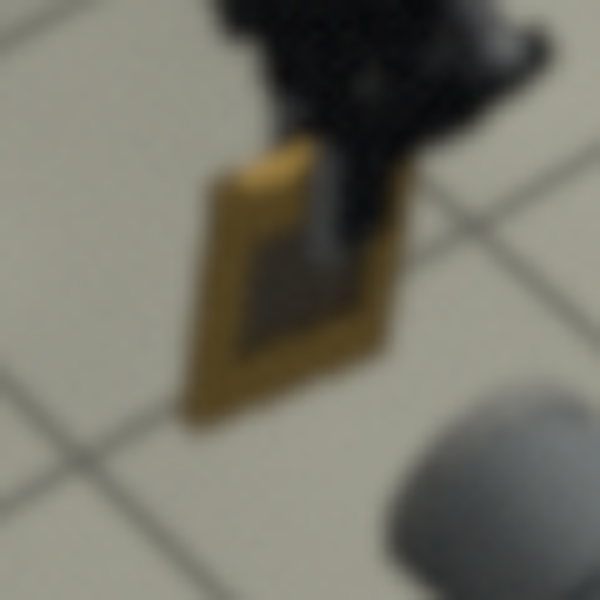

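```bash
python3 - <<'E'
from h import *
s=st();print(np.round(s["qvel"],4));c,Rp=plate();print(c)
im=optics.camera("top");crop(im,300,130,460,270,5,"pics/ct19.png")
s=st();print(np.round(s["qvel"],4))
E
```

```text
t 16.05 tcp [0.4298 0.2066 0.1405] F [-0.1 -0.1 -0.7] w 0.0069
[[0.997, 0.066, 0.037], [-0.032, -0.088, 0.996], [0.069, -0.994, -0.086]] q [0.4, -0.2, 2.13, -0.11, 1.19, 0.47]
[-0.0029  0.0014  0.0046  0.0016 -0.0014  0.0002]
[0.42909137 0.20112328 0.13031124]
t 16.1 tcp [0.4298 0.2065 0.1404] F [-0.7 -0.3 -1.2] w 0.0072
[[0.997, 0.066, 0.037], [-0.032, -0.088, 0.996], [0.069, -0.994, -0.086]] q [0.4, -0.2, 2.13, -0.11, 1.19, 0.47]
[-0.0028  0.0011  0.003  -0.0002  0.0015 -0.0008]
```

View pics/ct19.png

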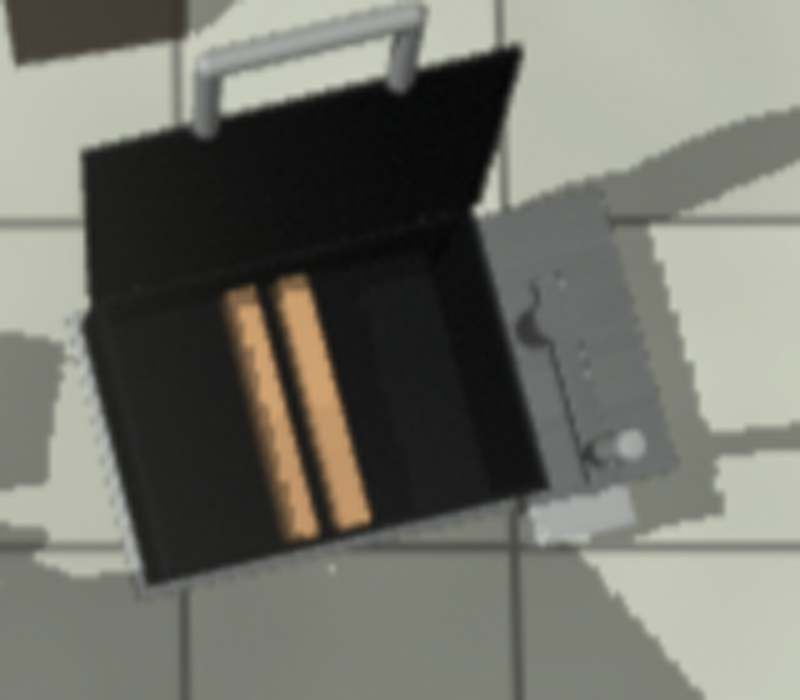

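```bash
python3 -c "
from cell import ctrl
print(ctrl.job_done())"
```

```text
the job is handed in; nothing more can be done
None
```

I swung the hook home, lifted the flap right back to its stop, drew the plate straight up, and handed in at 16.1 s still gripping it in the large grey lamp's beam. I picked that lamp over the pink one and the smaller grey one. No verdict was reported.

| Last check | Estimate | Allowed |
|---|---|---|
| Plate centre in front of the lens | about 82 mm | 35–130 mm |
| Sideways from the lens axis | about 1–5 mm | 20 mm |
| Above the lens axis | about 2–5 mm | 20 mm |
| Face off square to the beam | within about 0.05 rad | 0.3 rad |
| Lean from vertical | about 0.15 rad | 0.25 rad |

- **Steadiness:** the arm was still, the grip was holding (6.9 mm between the fingers), and there was no sign of contact with lamp or tin.
- **Hook and bystanders:** the hook was unmoved since I pushed it onto its stop with about 25 N. The block, prism and jar appear in the same places in the overhead pictures.

**What was off or disagreed:**
- **Tilt:** the tool picked up about 6° of tilt over the moves, which is where most of the plate's lean comes from.
- **Lean:** my least certain figure. The rough scene-picture corners gave 0.14 to 0.22 rad, against 0.15 rad worked out from the measured poses.
- **Position:** the camera views put the plate about 4 mm to one side of, and a few mm below, the position worked out from the arm's pose. The ranges in the table cover both.
- **Hook push:** on the first push the peg sat at the edge of the fingers, so I backed off, re-centred and pushed again.

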